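# Set up the sprayer nozzle output test

### The job

Get the bench ready for the nozzle output test: hang every tin catch cup by its bail on a spout of the dark red nozzle block, one cup to a spout and inside the spout's upturned lip, and stand both brass dip rods, red cap up, in the tapered tin holder. Only when all of them hang and stand, throw the brass toggle on the panel fully on, away from the robot. Leave the porcelain discs and the union nut where they lie.

Things in the scene. Friction and masses are not known exactly. Their poses are not given: they have to be found in the camera images.
- cup0: tin catch cup (3 or 4 are there), 50 mm across the rim, 45 mm tall, 0.12 kg, on a heavy flat foot 60 mm across, standing on the bench; origin at the centre of its underside, z up. A rigid bail arches over it in its y-z plane. On top of the bail stands a pale wooden grip tab, 10 mm (x) by 26 mm (y), z = 91 to 115 mm: pinch it across x. At the start its x is within 0.6 rad of world x.
- cup1: tin catch cup (3 or 4 are there), 50 mm across the rim, 45 mm tall, 0.12 kg, on a heavy flat foot 60 mm across, standing on the bench; origin at the centre of its underside, z up. A rigid bail arches over it in its y-z plane. On top of the bail stands a pale wooden grip tab, 10 mm (x) by 26 mm (y), z = 91 to 115 mm: pinch it across x. At the start its x is within 0.6 rad of world x.
- cup2: tin catch cup (3 or 4 are there), 50 mm across the rim, 45 mm tall, 0.12 kg, on a heavy flat foot 60 mm across, standing on the bench; origin at the centre of its underside, z up. A rigid bail arches over it in its y-z plane. On top of the bail stands a pale wooden grip tab, 10 mm (x) by 26 mm (y), z = 91 to 115 mm: pinch it across x. At the start its x is within 0.6 rad of world x.
- cup3: tin catch cup (3 or 4 are there), 50 mm across the rim, 45 mm tall, 0.12 kg, on a heavy flat foot 60 mm across, standing on the bench; origin at the centre of its underside, z up. A rigid bail arches over it in its y-z plane. On top of the bail stands a pale wooden grip tab, 10 mm (x) by 26 mm (y), z = 91 to 115 mm: pinch it across x. At the start its x is within 0.6 rad of world x.
- cup0_bail (a point): midpoint of the underside of cup0's bail crossbar, 83 mm above the cup's underside; same axes as the cup. The crossbar is 8 mm thick (x) and 8 mm tall; the opening under it is 38 mm wide (y) and 38 mm high, down to the cup's rim
- cup1_bail (a point): midpoint of the underside of cup1's bail crossbar, 83 mm above the cup's underside; same axes as the cup. The crossbar is 8 mm thick (x) and 8 mm tall; the opening under it is 38 mm wide (y) and 38 mm high, down to the cup's rim
- cup2_bail (a point): midpoint of the underside of cup2's bail crossbar, 83 mm above the cup's underside; same axes as the cup. The crossbar is 8 mm thick (x) and 8 mm tall; the opening under it is 38 mm wide (y) and 38 mm high, down to the cup's rim
- cup3_bail (a point): midpoint of the underside of cup3's bail crossbar, 83 mm above the cup's underside; same axes as the cup. The crossbar is 8 mm thick (x) and 8 mm tall; the opening under it is 38 mm wide (y) and 38 mm high, down to the cup's rim
- spout0 (a point): middle of a brass spout of the dark red nozzle block, on its axis, 135 mm above the bench. A level peg, 9 mm in diameter, along this frame's -x: block front 33 mm away at +x, free end 34 mm away at -x, its last 10 mm an upturned lip up to 12 mm above the axis. 4 spouts, 80 mm apart in y; z up. The block is 330 mm wide, 40 mm thick; its top is 143 mm above the bench.
- spout1 (a point): middle of a brass spout of the dark red nozzle block, on its axis, 135 mm above the bench. A level peg, 9 mm in diameter, along this frame's -x: block front 33 mm away at +x, free end 34 mm away at -x, its last 10 mm an upturned lip up to 12 mm above the axis. 4 spouts, 80 mm apart in y; z up. The block is 330 mm wide, 40 mm thick; its top is 143 mm above the bench.
- spout2 (a point): middle of a brass spout of the dark red nozzle block, on its axis, 135 mm above the bench. A level peg, 9 mm in diameter, along this frame's -x: block front 33 mm away at +x, free end 34 mm away at -x, its last 10 mm an upturned lip up to 12 mm above the axis. 4 spouts, 80 mm apart in y; z up. The block is 330 mm wide, 40 mm thick; its top is 143 mm above the bench.
- spout3 (a point): middle of a brass spout of the dark red nozzle block, on its axis, 135 mm above the bench. A level peg, 9 mm in diameter, along this frame's -x: block front 33 mm away at +x, free end 34 mm away at -x, its last 10 mm an upturned lip up to 12 mm above the axis. 4 spouts, 80 mm apart in y; z up. The block is 330 mm wide, 40 mm thick; its top is 143 mm above the bench.
- rod0: brass dip rod, 14 mm in diameter, 190 mm long, 0.07 kg, red cap on the upper end; origin at the centre of its lower end, z along the rod to the cap. At the start it leans in a groove of the wooden rest, 55 degrees above level, red end up and away from the robot; from 115 mm along the rod it overhangs the rest freely. The rods lie 70 mm apart.
- rod1: brass dip rod, 14 mm in diameter, 190 mm long, 0.07 kg, red cap on the upper end; origin at the centre of its lower end, z along the rod to the cap. At the start it leans in a groove of the wooden rest, 55 degrees above level, red end up and away from the robot; from 115 mm along the rod it overhangs the rest freely. The rods lie 70 mm apart.
- rest: fixed wooden sloping rest for the two rods, 120 mm wide, about 115 mm tall; its +x points, level, the way the rods rise; low at the robot's side. Origin under its middle on the bench.
- holder: fixed dented tin holder, tapered, open at the top: inside radius 40 mm at the rim and 30 mm at the floor, rim 105 mm above the bench, floor 5 mm above it, wall 3 mm; origin at the centre of its underside, z up
- panel: fixed grey pump test panel lying on the bench, 130 (x) by 110 (y) by 30 mm tall; origin at the centre of its underside; the toggle lever is in its middle and is thrown along the panel's +x, away from the robot
- toggle_tip (a point): free end of the brass toggle lever, 80 mm long, 122 mm above the bench when off or on; its pivot is over the middle of the panel, 52 mm above the bench
- toggle (a joint): angle of the toggle lever: 0 = off, leaning 0.5 rad towards the panel's -x (the robot); 1.0 = fully on at its stop, leaning 0.5 rad towards +x. Light friction, no spring: it stays where it is left; the throw moves the tip about 77 mm
- disc0: bystander: cream porcelain orifice disc, 56 mm across, 10 mm thick, lying flat; origin under its centre
- disc1: bystander: second cream porcelain orifice disc, the same
- nut: bystander: chunky dark steel union nut, hexagonal, 52 mm over the corners, 26 mm tall, lying flat; origin under its centre
There are look-alikes about, which are no part of the job. What is shaped like the cup3 but blue is not meant. Leave any blue or purple look-alike of the cup1 alone.

How it is judged (in metres and radians):
On the way, in this order (a step that is already met when the one before it is completed fails the run):
1. every cup that is there hangs on a spout and both rods stand in the holder, let go (((horizontal distance between cup0_bail and spout0 below 0.036 m and z of cup0_bail in the frame of spout0 between 0 and 0.012 m) or (horizontal distance between cup0_bail and spout1 below 0.036 m and z of cup0_bail in the frame of spout1 between 0 and 0.012 m) or (horizontal distance between cup0_bail and spout2 below 0.036 m and z of cup0_bail in the frame of spout2 between 0 and 0.012 m) or (horizontal distance between cup0_bail and spout3 below 0.036 m and z of cup0_bail in the frame of spout3 between 0 and 0.012 m)) and angle between each of cup0, cup1, cup2, cup3's own z axis and vertical below 0.35 rad and linear speed of each of cup0, cup1, cup2, cup3, rod0, rod1 below 0.08 m/s and contact force between each of cup0, cup1, cup2, cup3, rod0, rod1 and the fingers below 0.2 N and ((horizontal distance between cup1_bail and spout0 below 0.036 m and z of cup1_bail in the frame of spout0 between 0 and 0.012 m) or (horizontal distance between cup1_bail and spout1 below 0.036 m and z of cup1_bail in the frame of spout1 between 0 and 0.012 m) or (horizontal distance between cup1_bail and spout2 below 0.036 m and z of cup1_bail in the frame of spout2 between 0 and 0.012 m) or (horizontal distance between cup1_bail and spout3 below 0.036 m and z of cup1_bail in the frame of spout3 between 0 and 0.012 m)) and ((horizontal distance between cup2_bail and spout0 below 0.036 m and z of cup2_bail in the frame of spout0 between 0 and 0.012 m) or (horizontal distance between cup2_bail and spout1 below 0.036 m and z of cup2_bail in the frame of spout1 between 0 and 0.012 m) or (horizontal distance between cup2_bail and spout2 below 0.036 m and z of cup2_bail in the frame of spout2 between 0 and 0.012 m) or (horizontal distance between cup2_bail and spout3 below 0.036 m and z of cup2_bail in the frame of spout3 between 0 and 0.012 m)) and ((horizontal distance between cup3_bail and spout0 below 0.036 m and z of cup3_bail in the frame of spout0 between 0 and 0.012 m) or (horizontal distance between cup3_bail and spout1 below 0.036 m and z of cup3_bail in the frame of spout1 between 0 and 0.012 m) or (horizontal distance between cup3_bail and spout2 below 0.036 m and z of cup3_bail in the frame of spout2 between 0 and 0.012 m) or (horizontal distance between cup3_bail and spout3 below 0.036 m and z of cup3_bail in the frame of spout3 between 0 and 0.012 m)) and horizontal distance between each of rod0, rod1 and holder below 0.04 m and z of each of rod0, rod1 in the frame of holder below 0.03 m and angle between each of rod0, rod1's own z axis and vertical below 0.6 rad), for 0.2 s.
2. then the toggle is thrown on (value of joint toggle above 0.85 rad), for 0.2 s.
At the end, for the whole second after the job is handed in: Each cup present hangs at rest, bail crossbar 0-12 mm above a spout's axis, within 36 mm level of its middle, tilt under 0.35 rad; each rod's foot is under 30 mm above the holder's underside, within 40 mm of its axis, lean under 0.6 rad, red end up; toggle over 0.85; all released (all of step 1 and value of joint toggle above 0.85 rad); the robot touches nothing.
It fails at once if a porcelain disc or the union nut is shifted by more than 30 mm (distance of any of disc0, disc1, nut from where it was at the start of the episode above 0.03 m).
Of cup0, cup1, cup2, cup3 only 3 to 4 are there at a start; the rules pass over those that are not, and their reading is None.
At some moment in a run one of cup0, cup1, cup2, cup3 may be knocked a few centimetres aside while the robot is not near it.
It also fails if it takes over 184 s, if anything falls off the work surface, if the arm or the gripper's body presses on something with over 40 N, if the wrist force passes 120 N, or if a joint passes its speed limit or range.

### The arm

A 7-joint arm with a two-finger parallel gripper is mounted at the origin on the work surface. World frame = base frame: x ahead of the robot, y to its left, z up, the work surface at z = 0. Lengths are in mm, angles in rad, forces in N, time in s.
With the tool pointing down it reaches from about 350 to 900 mm from the base axis. Payload 8.1 kg.
Tool frame: the origin (TCP) lies where the fingers leave the gripper's body, on its centre line; the fingertips stand 73 mm ahead of it and the grasp point (between the pads) lies 54 mm ahead of it; x points along the fingers, z is the direction in which the jaws open and shut, and the axes are right-handed (so a half turn about x gives the same grasp; the last joint's range is limited). The gripper opens to 85 mm and grips with 20 to 120 N. Pads are 22 mm wide; open, the fingers measure 114 mm over their backs; the gripper's body (76 mm by 85 mm) begins 54 mm behind the grasp point. The pads swing forward as they close: fully open they stand 13 mm farther back than shut.
Start: joints at [-1.206, 0.434, 0.025, 1.573, -0.012, 1.134, -0.075], TCP at [281.853, 557.85, 303.923] pointing down, gripper open.
Joint ranges: [-2.62, 2.62], [-0.44, 2.09], [-1.27, 1.32], [0.08, 2.57], [-1.32, 4.46], [0.12, 2], [-2.74, 2.74]. Speed limits (rad/s): [2.22, 2.22, 3.01, 3.01, 3.14, 3.14, 3.14].

### API

Orientations are given as a unit quaternion [x, y, z, w].
In Python, from bench import arm gives the robot as it stands.
- The arm moves only by the tool apply_moves, never from a script. Its argument "rows" is a list of rows, each an object with "slide": the shift along the tool's x, y, z in cm, a list of three; "turn": the turn, a rotation vector about the tool's x, y, z in degrees, a list of three; "hand": the opening, from 0 (shut) to 1 (fully open). In form: [{"slide": [tx, ty, tz], "turn": [rx, ry, rz], "hand": hand}, ...]. A call has 1 to 20 rows; each row is the pose to reach, as a shift and turn from the pose measured when the call began, along the tool's axes at that moment; what a row does not reach only later rows make up. A row lasts 1/8 s, in which the tool goes at most 62.5 mm and 10.7 degrees, less where a joint would pass 70% of its speed; a pose out of reach is approached as far as the arm can. A call with a gripper value outside its range is refused whole. The fingers move at their own pace and stop on an object; "squeeze" is the grip in N (left out, the last holds). Time passes only in rows, so rows that repeat a pose let the fingers close. It gives the time, the measured TCP pose, the force and the opening at its end, in the units of the state.
- arm.sense(): the state, without advancing time (a new reading comes with each control period).
- arm.get_image(name): name is "scene" or "top"; returns (picture, depth): 400x640x3 uint8, red, green, blue; 400x640 float32, mm along the optical axis (not along the pixel's ray), 0 where there is no reading.
- arm.camera_model(name): a dict with "mtx" (3x3 intrinsics, pixels), "rvec" (rotation vector, rad) and "tvec" (3), from world to camera coordinates, as OpenCV has them. Camera axes: x right, y down, z forward; pixel columns grow to the right and rows downward; lengths in mm; the calibration is good to about 2 mm. A picture is of the moment at which its call begins. camera_model takes no time and is no camera call.
- arm.close_job(): hands the job in, once; it reports no verdict.
The state is a dict: "time_s": time; "joint_pos": joint angles; "qd": joint speeds; "joint_efforts": joint torques, N m; "position": TCP position; "tool_rot": TCP orientation; "force": force on the tool from outside, world axes, zero at the start; "torque": the same for the moment, N m; "finger_gap": finger opening in mm.
Only numpy, scipy, OpenCV 4.12 (cv2) and the standard library are available. Lean on these libraries where they do the work, as an engineer would, in place of code of your own. Each camera call takes 0.05 s, during which the arm holds its last target.

## Working session

There is one attempt and no reset: what is moved stays moved. The work goes in short steps, Python scripts to look and compute and a tool call to move; the robot and the scene stay as the last step left them, time stands still between calls to the robot, and variables do not carry over. Pictures are saved under pics/ and viewed, and the job is handed in when it is done.

Besides the shell and the picture viewer there is one more tool, called in YAML: its name, and indented under it one key for each argument. apply_moves: Moves the arm, as the interface text tells. Its arguments: {"type":"object","properties":{"rows":{"type":"array"},"squeeze":{"type":"number"}},"required":["rows"]}

```bash
ls; mkdir -p pics
cat > h.py <<'E'
import numpy as np, cv2
from bench import arm
from scipy.spatial.transform import Rotation as R
def cam(n):
    m=arm.camera_model(n); K=np.array(m['mtx'],float); Rm=cv2.Rodrigues(np.array(m['rvec'],float))[0]; t=np.array(m['tvec'],float).ravel()
    return K,Rm,t
def world(n,dep):
    K,Rm,t=cam(n); v,u=np.mgrid[0:dep.shape[0],0:dep.shape[1]]
    p=np.stack([(u-K[0,2])/K[0,0]*dep,(v-K[1,2])/K[1,1]*dep,dep],-1)
    w=(p-t)@Rm; w[dep<=0]=np.nan; return w
def ray(n,u,v,z):
    K,Rm,t=cam(n); c=-Rm.T@t; d=Rm.T@np.linalg.inv(K)@np.array([u,v,1.]); return c+d*(z-c[2])/d[2]
def proj(n,P):
    K,Rm,t=cam(n); return cv2.projectPoints(np.array(P,float).reshape(-1,3),cv2.Rodrigues(Rm)[0],t,K,None)[0].reshape(-1,2)
def grab(tag,names=('scene','top')):
    o={}
    for n in names:
        im,d=arm.get_image(n); cv2.imwrite(f'pics/{tag}_{n}.png',cv2.cvtColor(im,cv2.COLOR_RGB2BGR)); np.savez(f'pics/{tag}_{n}.npz',im=im,d=d); o[n]=(im,d)
    return o
def load(tag,n):
    z=np.load(f'pics/{tag}_{n}.npz'); return z['im'],z['d']
def delta(P,Rt):
    "slide cm and turn deg from current pose to TCP pos P(mm), rotation matrix Rt"
    s=arm.sense(); R0=R.from_quat(s['tool_rot']); 
    return np.round(R0.inv().apply(np.array(P)-s['position'])/10,2), np.round(np.degrees((R0.inv()*R.from_matrix(Rt)).as_rotvec()),1)
E
python3 - <<'E'
from h import *
grab('a'); s=arm.sense(); print(s); print(R.from_quat(s['tool_rot']).as_matrix().round(3))
for n in('scene','top'): K,Rm,t=cam(n); print(n,K,-Rm.T@t,Rm.round(2))
E
```

```text
pics
{'time_s': 0.1, 'joint_pos': array([-1.20559184,  0.43514068,  0.02497481,  1.57398971, -0.011593  ,
        1.13401397, -0.07510844]), 'qd': array([-0.00068114, -0.00067664, -0.00051513, -0.00478766,  0.00119896,
       -0.00158682,  0.00088407]), 'joint_efforts': array([ 1.89856022e-03, -6.71754956e+01,  1.02721877e+00, -3.16900992e+01,
        1.56497973e-02,  7.32076558e-03,  5.42854218e-05]), 'position': array([281.71363453, 557.51953964, 303.21858431]), 'tool_rot': array([-0.3707741 ,  0.60268296,  0.37017416,  0.60188945]), 'force': array([-0.48636114,  0.27137174, -0.11468008]), 'torque': array([ 0.0089979, -0.0227893, -0.0073672]), 'finger_gap': 85.40333018652667}
[[-0.001 -0.893  0.451]
 [-0.001  0.451  0.893]
 [-1.    -0.    -0.001]]
scene [[391.87643553   0.         317.82870268]
 [  0.         391.87643553 204.11184542]
 [  0.           0.           1.        ]] [ 881.45995006 -390.11184978  989.91493337] [[ 0.65  0.76  0.01]
 [ 0.65 -0.55 -0.53]
 [-0.39  0.35 -0.85]]
top [[364.71298687   0.         312.73717094]
 [  0.         364.71298687 199.60678467]
 [  0.           0.           1.        ]] [ 353.89050174  -18.0975571  1041.99700277] [[ 0.02 -1.    0.02]
 [-0.99 -0.02 -0.13]
 [ 0.13 -0.01 -0.99]]
```

View pics/a_scene.png

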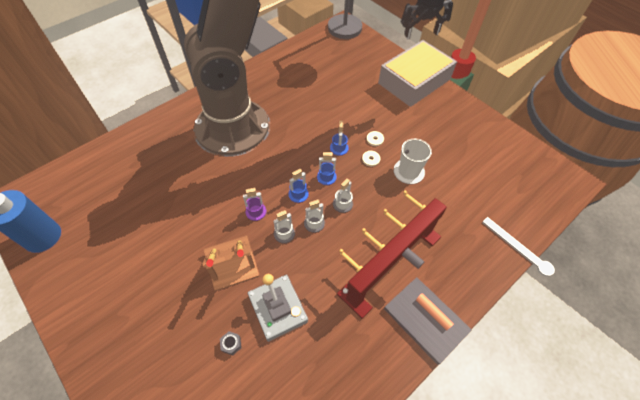

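View pics/a_top.png

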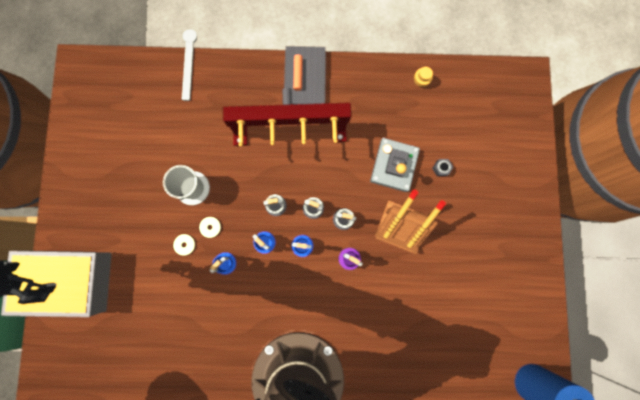

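The scene view shows three tin cups at (284,227), (314,216) and (344,198). The top view has them at (345,218), (313,207) and (274,204). The look-alikes are blue at top (263,242), (302,245) and (223,263), and purple at (349,259). I'll confirm this in an enlarged crop.

Run:
```python
from h import *
im,d=load('a','top'); c=cv2.resize(im[90:290,150:460],None,fx=2.55,fy=2.55,interpolation=cv2.INTER_CUBIC); cv2.imwrite('pics/a_topc.png',c[...,::-1])
im,d=load('a','scene'); c=cv2.resize(im[110:360,190:460],None,fx=2.4,fy=2.4,interpolation=cv2.INTER_CUBIC); cv2.imwrite('pics/a_scenec.png',c[...,::-1])
```

```text
(no output)
```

View pics/a_topc.png

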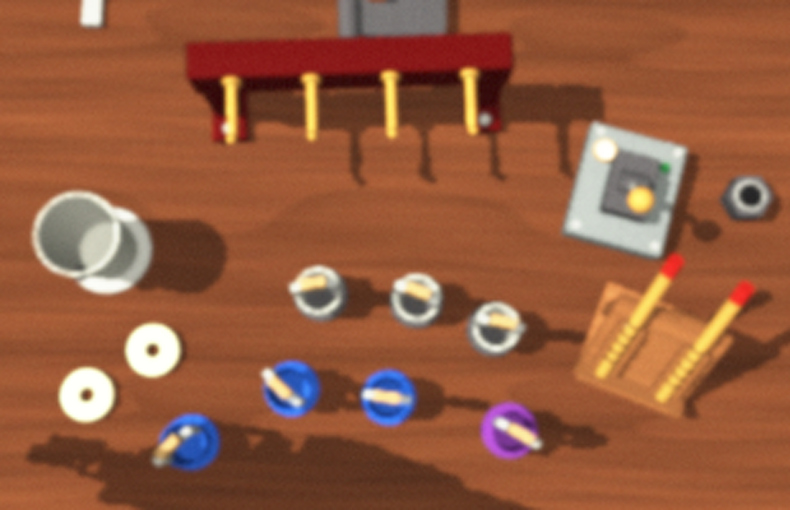

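View pics/a_scenec.png

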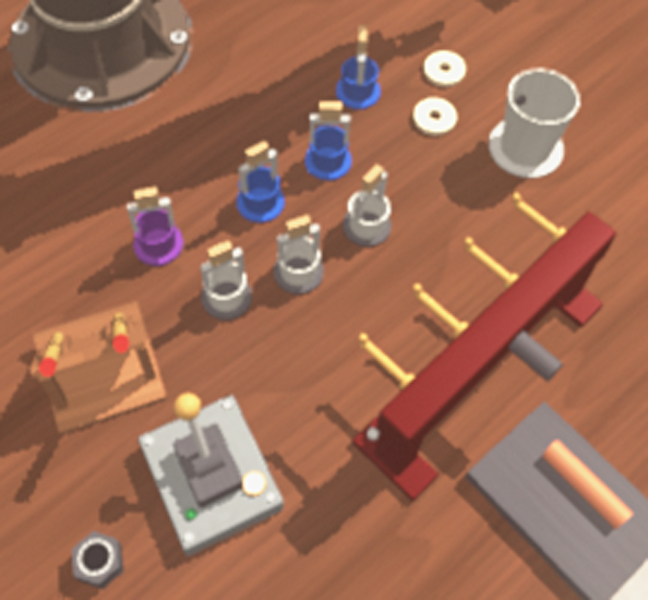

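The crops confirm three grey tin cups, all upright, plus three blue look-alikes and one purple. Next I'll measure positions from both views, using depth and triangulation.

```bash
cat > meas.py <<'E'
from h import *
def clusters(n,tag,zlo,zhi,cond,minpx=6):
    im,d=load(tag,n); w=world(n,d); hsv=cv2.cvtColor(im,cv2.COLOR_RGB2HSV)
    m=(w[...,2]>zlo)&(w[...,2]<zhi)&cond(hsv,w)
    k,lab,st,ce=cv2.connectedComponentsWithStats(m.astype(np.uint8))
    out=[]
    for i in range(1,k):
        if st[i,4]<minpx: continue
        p=w[lab==i]; out.append((ce[i],st[i,4],p))
    return out
E
python3 - <<'E'
from meas import *
box=lambda w:(w[...,0]>250)&(w[...,0]<900)&(w[...,1]>-450)&(w[...,1]<480)
for n in('top','scene'):
    print(n)
    for ce,a,p in clusters(n,'a',60,260,lambda h,w:box(w)):
        c=p.mean(0); xy=p[:,:2]-c[:2]; ev,U=np.linalg.eigh(xy.T@xy/len(p)); ax=U[:,1]
        print(ce.round(1),a,'mean',c.round(1),'zmax',np.percentile(p[:,2],[5,50,98]).round(0),'ang',np.degrees(np.arctan2(ax[1],ax[0])).round(1),'len',(4*np.sqrt(ev)).round(0), 'x',np.percentile(p[:,0],[1,99]).round(),'y',np.percentile(p[:,1],[1,99]).round())
E
```

```text
top
[286.6 115.3] 3078 mean [689.   42.  136.3] zmax [103. 142. 147.] ang 93.5 len [ 95. 373.] x [618. 757.] y [-118.  201.]
[399.  164.3] 148 mean [ 575.1 -255.7  102.2] zmax [ 62. 126. 138.] ang 166.0 len [30. 76.] x [548. 605.] y [-277. -242.]
[179.  181.6] 526 mean [518.  323.9  87.3] zmax [ 63.  89. 108.] ang 60.1 len [ 99. 117.] x [474. 556.] y [275. 357.]
[412.1 218.1] 1263 mean [ 432.1 -286.6  106.6] zmax [ 65. 100. 182.] ang 70.1 len [ 87. 140.] x [383. 489.] y [-344. -229.]
[272.7 201.1] 89 mean [469.6  73.7 102.2] zmax [ 73. 106. 118.] ang 99.3 len [12. 55.] x [463. 477.] y [51. 97.]
[313.3 204. ] 80 mean [464.1 -31.5 104.6] zmax [ 88. 112. 119.] ang 70.2 len [12. 53.] x [454. 476.] y [-53. -10.]
[345.8 215.9] 83 mean [ 435.  -116.3  103.7] zmax [ 83. 111. 119.] ang 77.1 len [12. 55.] x [427. 443.] y [-140.  -94.]
[259.9 241.6] 84 mean [364.7 102.6 104.8] zmax [ 88. 114. 118.] ang 48.2 len [12. 53.] x [349. 382.] y [ 85. 123.]
[301.6 245.2] 66 mean [357.7  -3.9 107.8] zmax [ 91. 115. 119.] ang 83.4 len [11. 51.] x [352. 363.] y [-26.  19.]
[352.6 259.1] 73 mean [ 325.3 -13
[... 812 characters left out ...]
[ 329.  -139.4   94.1] zmax [ 68.  92. 115.] ang 61.4 len [11. 53.] x [315. 342.] y [-160. -118.]
[393.5 247.9] 3139 mean [700.1  23.3 135.3] zmax [106. 140. 144.] ang 93.5 len [107. 377.] x [619. 765.] y [-124.  198.]
[313.5 207. ] 143 mean [469.1 -35.   93.7] zmax [ 65.  91. 115.] ang 68.9 len [12. 56.] x [456. 479.] y [-57. -12.]
[281.4 217.7] 143 mean [ 439.9 -121.    95.2] zmax [ 70.  93. 115.] ang 77.5 len [12. 55.] x [430. 446.] y [-143.  -97.]
[226.2 256.1] 543 mean [ 444.1 -293.1  108.7] zmax [ 66. 103. 181.] ang 71.2 len [ 84. 146.] x [395. 495.] y [-348. -233.]
[270.9 289.4] 237 mean [ 579.1 -260.8   98.7] zmax [ 61. 100. 135.] ang 167.8 len [26. 61.] x [553. 606.] y [-278. -246.]
```

Run:
```python
from meas import *
# tabs: wood coloured top part
def line(p):
    c=p[:,:2].mean(0); q=p[:,:2]-c; ev,U=np.linalg.eigh(q.T@q/len(p)); a=U[:,1]; return np.degrees(np.arctan2(a[1],a[0]))%180, 4*np.sqrt(ev)
boxc=lambda w:(w[...,0]>410)&(w[...,0]<500)&(w[...,1]>-170)&(w[...,1]<120)
for n in('top','scene'):
    print(n)
    for ce,a,p in clusters(n,'a',92,125,lambda h,w:boxc(w)&(h[...,1]>60)):
        mid=(p.min(0)+p.max(0))/2
        print(' tab',ce.round(1),a,'mean',p.mean(0).round(1),'mid',mid.round(1),'z',p[:,2].max().round(0),line(p)[0].round(1),line(p)[1].round(0))
    bx=lambda w:(w[...,0]>580)&(w[...,0]<710)&(w[...,1]>-150)&(w[...,1]<230)
    for ce,a,p in clusters(n,'a',110,165,lambda h,w:bx(w)&(h[...,0]>15)&(h[...,0]<35)&(h[...,1]>100)&(h[...,2]>110)):
        ax=line(p)[0]; print(' spout',ce.round(1),a,'mean',p.mean(0).round(1),'x',p[:,0].min().round(1),p[:,0].max().round(1),'y',p[:,1].min().round(1),p[:,1].max().round(1),'z',np.percentile(p[:,2],[10,50,90,99]).round(0),ax.round(1))
    im,d=load('a',n); w=world(n,d)
    for nm,zr,b in (('blocktop',(138,152),(600,800,-200,250)),('rim',(100,112),(440,600,240,400)),('knob',(112,145),(500,640,-320,-220)),('panel',(25,36),(480,680,-340,-180))):
        m=(w[...,2]>zr[0])&(w[...,2]<zr[1])&(w[...,0]>b[0])&(w[...,0]<b[1])&(w[...,1]>b[2])&(w[...,1]<b[3])
        p=w[m]; (cx,cy),(sx,sy),an=cv2.minAreaRect(p[:,:2].astype(np.float32)); 
        print(' ',nm,m.sum(),'mean',p.mean(0).round(1),'rect',round(cx,1),round(cy,1),round(sx,1),round(sy,1),round(an,1), line(p)[0].round(1), 'circ',np.round(cv2.minEnclosingCircle(p[:,:2].astype(np.float32))[0],1),'px',np.argwhere(m).mean(0)[::-1].round(0))
```

```text
top
 tab [272.3 200.6] 49 mean [469.6  73.8 112.9] mid [470.3  74.8 107.7] z 119.0 99.9 [13. 30.]
 tab [313.7 203.8] 45 mean [463.6 -32.4 113.6] mid [463.5 -32.  107.5] z 120.0 71.9 [13. 28.]
 tab [346.7 215.7] 51 mean [ 434.8 -117.4  113.1] mid [ 435.4 -119.4  106.3] z 120.0 78.7 [13. 31.]
 spout [333.9 128.4] 101 mean [656.2 -80.1 139.8] x 618.6 686.1 y -87.4 -70.3 z [136. 140. 145. 149.] 3.6
 spout [271.6 129.7] 101 mean [648.7  79.1 139.9] x 609.4 676.2 y 73.6 89.7 z [137. 140. 146. 148.] 3.9
 spout [302.8 128.9] 95 mean [ 6.525e+02 -4.000e-01  1.402e+02] x 614.0 681.3 y -6.8 10.1 z [137. 140. 145. 148.] 4.1
 spout [240.3 131. ] 107 mean [643.3 158.5 139.9] x 604.3 671.4 y 152.6 170.5 z [136. 140. 146. 148.] 4.3
  blocktop 2229 mean [689.6  43.  143.3] rect 664.7 39.4 106.6 327.2 3.4 93.6 circ [698.6  41.3] px [286. 114.]
  rim 157 mean [515.7 318.9 104.9] rect 515.8 316.3 85.3 83.7 82.6 77.3 circ [515.4 316.3] px [179. 181.]
  knob 79 mean [ 558.8 -252.   133.1] rect 559.8 -253.4 23.2 22.9 28.4 20.0 circ [ 560.  -253.5] px [401. 168.]
  panel 1198 mean [ 589.3 -260.1   31. ] rec
[... 532 characters left out ...]
8.4 y 70.4 85.5 z [136. 138. 143. 145.] 3.1
 spout [372.8 239.2] 74 mean [652.2  -2.7 138.4] x 618.9 682.4 y -7.6 6.4 z [135. 138. 143. 145.] 3.4
 spout [350.5 260.6] 84 mean [657.5 -82.3 138.4] x 621.1 687.0 y -89.3 -72.7 z [136. 138. 142. 146.] 2.5
  blocktop 2131 mean [697.6  29.4 141.3] rect 667.5 37.9 106.9 329.0 3.4 93.7 circ [701.6  39.9] px [395. 245.]
  rim 105 mean [519.9 315.4 102.4] rect 518.9 313.8 85.9 84.1 84.1 114.3 circ [518.4 313.8] px [416. 150.]
  knob 103 mean [ 564.9 -257.6  129.5] rect 562.7 -256.6 23.4 24.2 54.0 28.9 circ [ 562.2 -256.1] px [267. 280.]
  panel 1535 mean [ 603.3 -267.7   28.4] rect 596.6 -264.9 109.7 129.7 75.4 172.5 circ [ 597.  -264.1] px [277. 309.]
```

```bash
cat >> h.py <<'E'
def down(yaw):
    z=np.array([np.cos(np.radians(yaw)),np.sin(np.radians(yaw)),0]); x=np.array([0,0,-1.]); return np.stack([x,np.cross(z,x),z],1)
E
python3 -c "
from h import *
print(delta([472.3,74,290],down(8.5)))"
```

```text
(array([  1.38, -38.82, -34.56]), array([54.7, -0.1,  0. ]))
```

apply_moves:
  rows:
    - {"slide":[1.4,-38.8,-34.6],"turn":[54.7,-0.1,0],"hand":1}
    - {"slide":[1.4,-38.8,-34.6],"turn":[54.7,-0.1,0],"hand":1}
    - {"slide":[1.4,-38.8,-34.6],"turn":[54.7,-0.1,0],"hand":1}
    - {"slide":[1.4,-38.8,-34.6],"turn":[54.7,-0.1,0],"hand":1}
    - {"slide":[1.4,-38.8,-34.6],"turn":[54.7,-0.1,0],"hand":1}
    - {"slide":[1.4,-38.8,-34.6],"turn":[54.7,-0.1,0],"hand":1}
    - {"slide":[1.4,-38.8,-34.6],"turn":[54.7,-0.1,0],"hand":1}
    - {"slide":[1.4,-38.8,-34.6],"turn":[54.7,-0.1,0],"hand":1}
    - {"slide":[1.4,-38.8,-34.6],"turn":[54.7,-0.1,0],"hand":1}
    - {"slide":[1.4,-38.8,-34.6],"turn":[54.7,-0.1,0],"hand":1}
    - {"slide":[1.4,-38.8,-34.6],"turn":[54.7,-0.1,0],"hand":1}
    - {"slide":[1.4,-38.8,-34.6],"turn":[54.7,-0.1,0],"hand":1}

```text
time_s: 1.6
position: [471.5, 75.1, 289.6]
tool_rot: [-0.053, 0.705, 0.053, 0.705]
force: [0.3, 0.2, 0.6]
finger_gap: 85.4
```

Run:
```python
from h import *
grab('b'); s=arm.sense(); print(s['position'],s['joint_pos'].round(3))
for n in('scene','top'): 
    im,d=load('b',n); 
    c=im[100:300,200:460]; cv2.imwrite(f'pics/b_{n}c.png',cv2.resize(c,None,fx=3,fy=3)[...,::-1])
```

```text
[471.67455418  74.78704553 289.70214593] [-0.635  0.21   0.439  1.967 -0.106  0.986  0.005]
```

View pics/b_scenec.png

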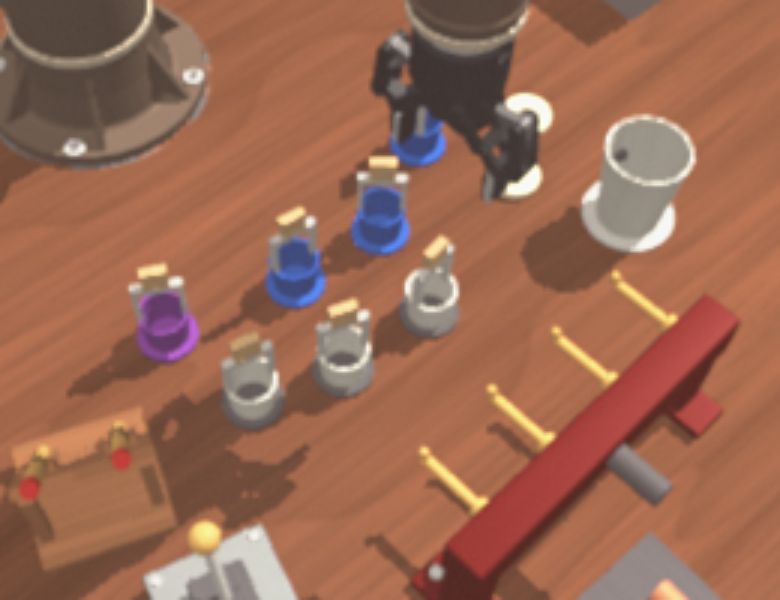

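View pics/b_topc.png

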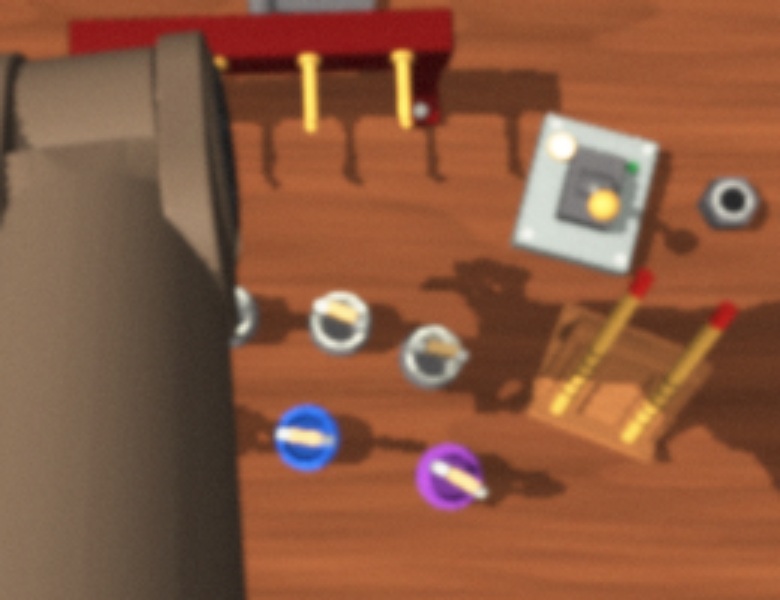

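Run:
```python
from h import *
s=arm.sense();p=s['position'];zt=R.from_quat(s['tool_rot']).as_matrix()[:,2]
im,d=load('b','scene'); w=world('scene',d)
m=(w[...,2]>222)&(w[...,2]<250)&(abs(w[...,0]-470)<90)&(abs(w[...,1]-75)<60)
k,lab,st,ce=cv2.connectedComponentsWithStats(m.astype(np.uint8))
for i in range(1,k):
    q=w[lab==i]; 
    if len(q)>5:
        r=(q-p); print(ce[i],len(q),q.mean(0).round(1),'along z',(r@zt).min().round(1),(r@zt).max().round(1),'lateral',(r@np.cross([0,0,1],zt)).min().round(1),(r@np.cross([0,0,1],zt)).max().round(1),'zmin',q[:,2].min().round(1))
mm=(abs(w[...,0]-470)<90)&(abs(w[...,1]-75)<60)&(w[...,2]>170)
print(np.sort(w[mm][:,2])[:10].round(1))
```

```text
[333.66666667 143.97619048] 42 [429.4  64.5 239.8] along z -54.1 -39.8 lateral -12.9 9.8 zmin 229.7
[363.54545455 164.36363636] 33 [524.1  75.4 241.7] along z 44.0 57.8 lateral -12.7 6.8 zmin 231.7
[229.7 230.  230.  231.2 231.2 231.3 231.7 233.2 233.3 233.5]
```

apply_moves:
  rows:
    - {"slide":[6,0.05,0.05],"turn":[0,0,0],"hand":1}
    - {"slide":[10,0.05,0.05],"turn":[0,0,0],"hand":1}
    - {"slide":[12.2,0.05,0.05],"turn":[0,0,0],"hand":1}
    - {"slide":[12.2,0.05,0.05],"turn":[0,0,0],"hand":1}
    - {"slide":[12.2,0.05,0.05],"turn":[0,0,0],"hand":0}
    - {"slide":[12.2,0.05,0.05],"turn":[0,0,0],"hand":0}
    - {"slide":[12.2,0.05,0.05],"turn":[0,0,0],"hand":0}
    - {"slide":[12.2,0.05,0.05],"turn":[0,0,0],"hand":0}
    - {"slide":[12.2,0.05,0.05],"turn":[0,0,0],"hand":0}
    - {"slide":[12.2,0.05,0.05],"turn":[0,0,0],"hand":0}
  squeeze: 40

```text
time_s: 2.95
position: [471.9, 75.3, 168.0]
tool_rot: [-0.053, 0.705, 0.053, 0.705]
force: [-3.9, 0.1, 6.6]
finger_gap: 9.1
```

```bash
python3 -c "
from h import *
print(delta([555,72.6,290],down(3.45)),delta([555,72.6,242],down(3.45)))"
```

```text
(array([-12.2 ,  -1.51,   8.18]), array([ 5.2,  0. , -0. ])) (array([-7.4 , -1.51,  8.18]), array([ 5.2,  0. , -0. ]))
```

apply_moves:
  rows:
    - {"slide":[-6,0,0],"turn":[0,0,0],"hand":0}
    - {"slide":[-12.2,0,0],"turn":[0,0,0],"hand":0}
    - {"slide":[-12.2,0,0],"turn":[0,0,0],"hand":0}
    - {"slide":[-12.2,-0.8,4],"turn":[2.6,0,0],"hand":0}
    - {"slide":[-12.2,-1.5,8.2],"turn":[5.2,0,0],"hand":0}
    - {"slide":[-10,-1.5,8.2],"turn":[5.2,0,0],"hand":0}
    - {"slide":[-7.4,-1.5,8.2],"turn":[5.2,0,0],"hand":0}
    - {"slide":[-7.4,-1.5,8.2],"turn":[5.2,0,0],"hand":0}
    - {"slide":[-7.4,-1.5,8.2],"turn":[5.2,0,0],"hand":0}

```text
time_s: 4.08
position: [555.2, 72.6, 242.3]
tool_rot: [-0.021, 0.707, 0.021, 0.707]
force: [-0.7, 0.2, -1.4]
finger_gap: 9.4
```

Run:
```python
from h import *
grab('c',('scene',)); s=arm.sense(); print(s['position'],s['finger_gap'],s['force'])
im,d=load('c','scene'); cv2.imwrite('pics/c_c.png',cv2.resize(im[100:300,260:480],None,fx=3,fy=3)[...,::-1])
print(delta([646,78,242],down(3.45)))
```

```text
[555.46845827  72.64885195 242.72781783] 9.003069055416034 [ 0.45557176 -0.91908036 -0.88875839]
(array([ 0.08, -0.  ,  9.07]), array([-0.1,  0.1, -0. ]))
```

View pics/c_c.png

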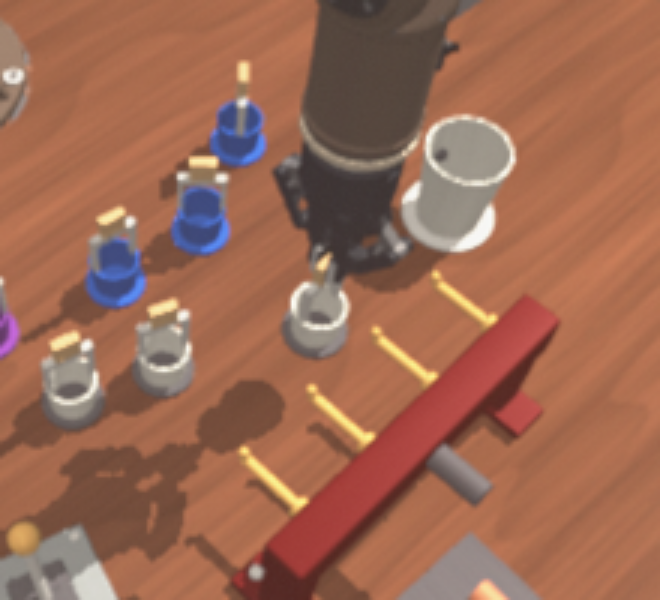

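The picture shows the cup held upright in front of spout S2, whose lip is at crop (376,330). I'll move it in, then lower it.

apply_moves:
  rows:
    - {"slide":[0,0,3],"turn":[0,0,0],"hand":0}
    - {"slide":[0,0,6],"turn":[0,0,0],"hand":0}
    - {"slide":[0,0,9.1],"turn":[0,0,0],"hand":0}
    - {"slide":[0,0,9.1],"turn":[0,0,0],"hand":0}
    - {"slide":[0.9,0,9.1],"turn":[0,0,0],"hand":0}
    - {"slide":[1.6,0,9.1],"turn":[0,0,0],"hand":0}
    - {"slide":[1.9,0,9.1],"turn":[0,0,0],"hand":0}
    - {"slide":[1.9,0,9.1],"turn":[0,0,0],"hand":0}

```text
time_s: 5.12
position: [645.5, 78.1, 224.2]
tool_rot: [-0.021, 0.707, 0.021, 0.707]
force: [-3.5, -0.4, 4.2]
finger_gap: 8.8
```

Run:
```python
from h import *
grab('d',('scene',)); s=arm.sense(); print(s['position'],s['finger_gap'],s['force'])
im,d=load('d','scene'); cv2.imwrite('pics/d_c.png',cv2.resize(im[130:290,300:480],None,fx=4,fy=4)[...,::-1])
```

```text
[645.50028194  78.0963328  224.24788764] 9.290828866469399 [-3.20789873 -0.23246232  4.91390528]
```

View pics/d_c.png

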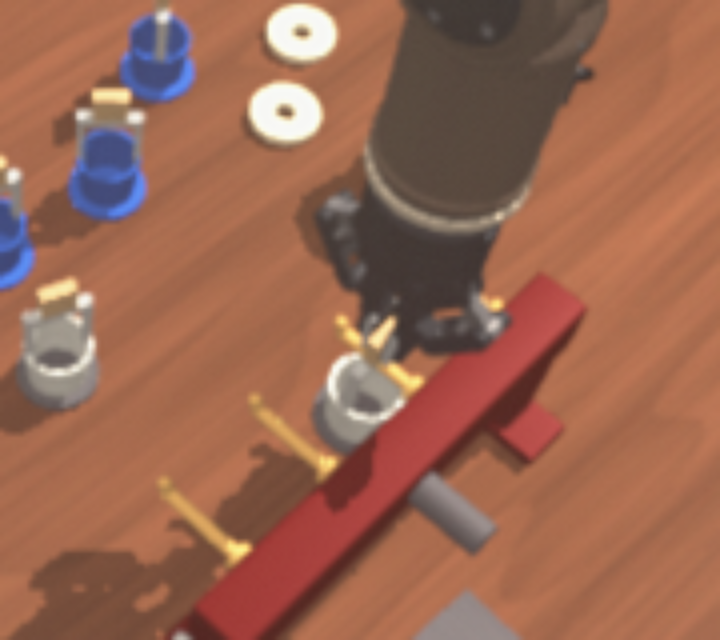

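apply_moves:
  rows:
    - {"slide":[0,0,0],"turn":[0,0,0],"hand":0.4}
    - {"slide":[0,0,0],"turn":[0,0,0],"hand":0.4}
    - {"slide":[0,0,0],"turn":[0,0,0],"hand":0.4}
    - {"slide":[0,0,0],"turn":[0,0,0],"hand":0.4}
    - {"slide":[-3,0,0],"turn":[0,0,0],"hand":0.4}
    - {"slide":[-7,0,0],"turn":[0,0,0],"hand":0.4}
    - {"slide":[-10,0,-5],"turn":[0,0,0],"hand":1}
    - {"slide":[-10,0,-10],"turn":[0,0,0],"hand":1}
    - {"slide":[-10,0,-10],"turn":[0,0,0],"hand":1}

```text
time_s: 6.3
position: [542.6, 71.7, 324.5]
tool_rot: [-0.02, 0.707, 0.022, 0.706]
force: [0.7, 0.3, 1.0]
finger_gap: 84.8
```

```bash
cat > tabs.py <<'E'
from meas import *
import sys
tag=sys.argv[1]
off={'scene':np.array([1.8,-1.9,0]),'top':np.array([-1.7,1.0,3.5])}
def line(p):
    c=p[:,:2].mean(0); q=p[:,:2]-c; ev,U=np.linalg.eigh(q.T@q/len(p)); a=U[:,1]; return np.degrees(np.arctan2(a[1],a[0]))%180
s=grab(tag); st=arm.sense(); print(st['position'].round(1),st['finger_gap'].round(1),st['time_s'])
for n in('top','scene'):
    for ce,a,p in clusters(n,tag,88,190,lambda h,w:(w[...,0]>400)&(w[...,0]<700)&(w[...,1]>-200)&(w[...,1]<200)&(h[...,1]>50)&(h[...,1]<160)&(h[...,2]>100)&(h[...,0]<30)):
        if a>20: print(n,ce.round(0),a,'mid',((p.min(0)+p.max(0))/2-off[n]).round(1),'z',(np.percentile(p[:,2],97)-off[n][2]).round(0),'yaw',(line(p)-90).round(1))
E
python3 tabs.py e
python3 - <<'E'
from h import *
im,d=load('e','scene'); cv2.imwrite('pics/e_c.png',cv2.resize(im[130:290,260:460],None,fx=3.5,fy=3.5)[...,::-1])
E
```

```text
Traceback (most recent call last):
  File "tabs.py", line 7, in <module>
    s=grab(tag); st=arm.sense(); print(st['position'].round(1),st['finger_gap'].round(1),st['time_s'])
                                                               ^^^^^^^^^^^^^^^^^^^^^^
AttributeError: 'float' object has no attribute 'round'
```

View pics/e_c.png

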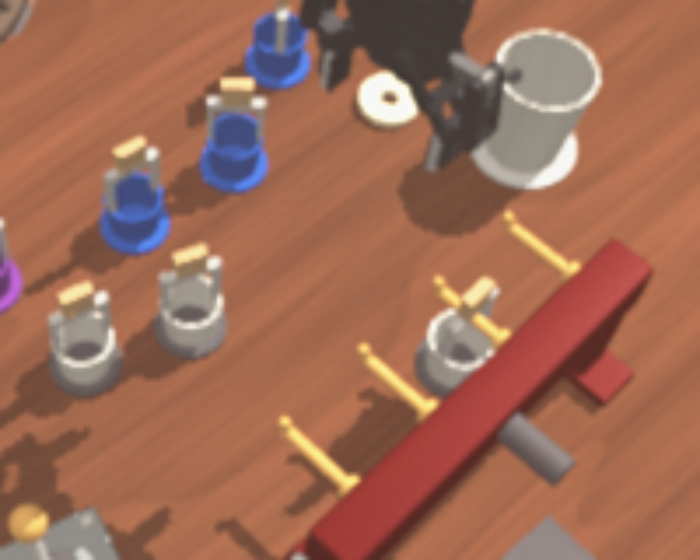

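The first cup now hangs on S2, inside the lip, with its tab at crop (480,292). On to cup B.

```bash
sed -i "s/st\['finger_gap'\].round(1)/round(st['finger_gap'],1)/" tabs.py; python3 tabs.py f;  python3 -c "
from h import *
print(delta([465.7,-33,290],down(-19.8)))"
```

```text
[546.7  72.3 324.3] 85.0 6.5
top [303. 131.] 62 mid [648.2  -0.9 139.9] z 144.0 yaw -86.3
top [334. 130.] 62 mid [653.5 -79.9 138.6] z 143.0 yaw -86.5
top [314. 204.] 49 mid [466.2 -33.4 101. ] z 115.0 yaw -17.9
top [347. 216.] 54 mid [ 437.  -121.9  101.5] z 115.0 yaw -11.7
scene [421. 213.] 443 mid [652.  121.  139.6] z 144.0 yaw 14.1
scene [314. 205.] 72 mid [466.4 -31.6 103.1] z 116.0 yaw -23.0
scene [397. 220.] 208 mid [646.1  81.4 131.9] z 171.0 yaw -81.0
scene [281. 216.] 78 mid [ 436.5 -117.6  102.6] z 116.0 yaw -14.1
scene [373. 241.] 123 mid [649.7 -11.8 137. ] z 144.0 yaw 88.1
scene [350. 263.] 135 mid [658.2 -96.9 139. ] z 144.0 yaw 80.3
(array([  3.42, -10.03,  -8.71]), array([23.2,  0. , -0. ]))
```

apply_moves:
  rows:
    - {"slide":[3.4,-10,-8.7],"turn":[23.2,0,0],"hand":1}
    - {"slide":[3.4,-10,-8.7],"turn":[23.2,0,0],"hand":1}
    - {"slide":[3.4,-10,-8.7],"turn":[23.2,0,0],"hand":1}
    - {"slide":[3.4,-10,-8.7],"turn":[23.2,0,0],"hand":1}
    - {"slide":[3.4,-10,-8.7],"turn":[23.2,0,0],"hand":1}
    - {"slide":[9,-10,-8.7],"turn":[23.2,0,0],"hand":1}
    - {"slide":[13.5,-10,-8.7],"turn":[23.2,0,0],"hand":1}
    - {"slide":[15.6,-10,-8.7],"turn":[23.2,0,0],"hand":1}
    - {"slide":[15.6,-10,-8.7],"turn":[23.2,0,0],"hand":1}
    - {"slide":[15.6,-10,-8.7],"turn":[23.2,0,0],"hand":0}
    - {"slide":[15.6,-10,-8.7],"turn":[23.2,0,0],"hand":0}
    - {"slide":[15.6,-10,-8.7],"turn":[23.2,0,0],"hand":0}
    - {"slide":[15.6,-10,-8.7],"turn":[23.2,0,0],"hand":0}
    - {"slide":[15.6,-10,-8.7],"turn":[23.2,0,0],"hand":0}
    - {"slide":[15.6,-10,-8.7],"turn":[23.2,0,0],"hand":0}

```text
time_s: 8.38
position: [465.9, -32.5, 168.7]
tool_rot: [0.122, 0.696, -0.121, 0.697]
force: [-1.8, 0.8, 5.5]
finger_gap: 9.3
```

```bash
python3 -c "
from h import *
m=np.array([649.5,-1.5]);u=np.array([np.cos(.0602),np.sin(.0602)])
q=m-90*u;e=m+u
for P in([*q,290],[*q,242],[*e,242],[*e,224]): print(delta(P,down(3.45)))"
```

```text
(array([-12.12,   5.59,   7.96]), array([-23.2,   0. ,  -0.1]))
(array([-7.32,  5.59,  7.96]), array([-23.2,   0. ,  -0.1]))
(array([-7.31,  9.18, 16.32]), array([-23.2,   0. ,  -0.1]))
(array([-5.51,  9.17, 16.32]), array([-23.2,   0. ,  -0.1]))
```

apply_moves:
  rows:
    - {"slide":[-6,0,0],"turn":[0,0,0],"hand":0}
    - {"slide":[-12.1,0,0],"turn":[0,0,0],"hand":0}
    - {"slide":[-12.1,0,0],"turn":[0,0,0],"hand":0}
    - {"slide":[-12.1,2.8,4],"turn":[-10,0,0],"hand":0}
    - {"slide":[-12.1,5.6,8],"turn":[-20,0,0],"hand":0}
    - {"slide":[-10,5.6,8],"turn":[-23.2,0,0],"hand":0}
    - {"slide":[-7.3,5.6,8],"turn":[-23.2,0,0],"hand":0}
    - {"slide":[-7.3,5.6,8],"turn":[-23.2,0,0],"hand":0}
    - {"slide":[-7.3,5.6,8],"turn":[-23.2,0,0],"hand":0}

```text
time_s: 9.5
position: [560.1, -7.0, 242.1]
tool_rot: [-0.021, 0.706, 0.021, 0.707]
force: [-0.4, -0.1, -0.5]
finger_gap: 9.3
```

Run:
```python
from h import *
grab('g',('scene',)); s=arm.sense(); print(s['position'],s['finger_gap'],s['force'])
im,d=load('g','scene'); cv2.imwrite('pics/g_c.png',cv2.resize(im[130:290,260:460],None,fx=3.5,fy=3.5)[...,::-1])
m=np.array([649.5,-1.5]);u=np.array([np.cos(.0602),np.sin(.0602)]); e=m+u
print(delta([*e,242],down(3.45)))
```

```text
[560.38889372  -7.01225897 242.55394609] 9.357633127573767 [ 0.13505878 -0.21150711 -1.72540919]
(array([0.07, 0.02, 9.03]), array([-0. ,  0.1, -0.1]))
```

View pics/g_c.png

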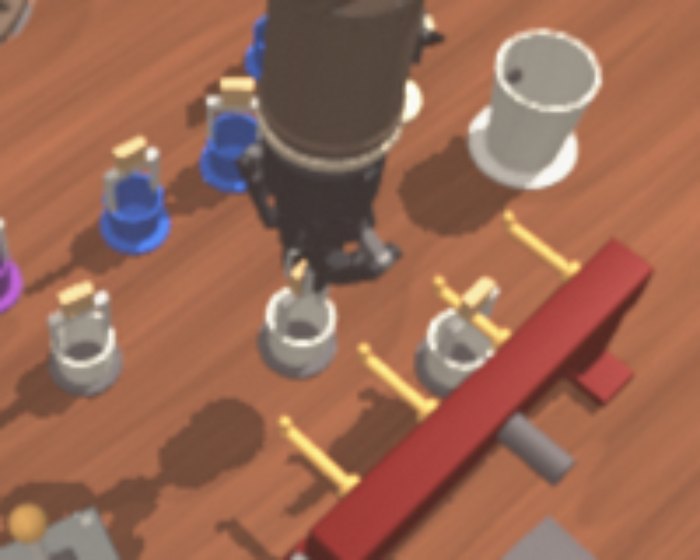

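Cup B is held upright in front of S1, whose lip is at crop (363,350). Moving it in.

apply_moves:
  rows:
    - {"slide":[0,0,3],"turn":[0,0,0],"hand":0}
    - {"slide":[0,0,6],"turn":[0,0,0],"hand":0}
    - {"slide":[0,0,9.1],"turn":[0,0,0],"hand":0}
    - {"slide":[0,0,9.1],"turn":[0,0,0],"hand":0}
    - {"slide":[0.9,0,9.1],"turn":[0,0,0],"hand":0}
    - {"slide":[1.6,0,9.1],"turn":[0,0,0],"hand":0}
    - {"slide":[1.9,0,9.1],"turn":[0,0,0],"hand":0}
    - {"slide":[1.9,0,9.1],"turn":[0,0,0],"hand":0}

```text
time_s: 10.55
position: [650.4, -1.7, 224.8]
tool_rot: [-0.02, 0.706, 0.022, 0.707]
force: [-6.0, 1.0, 11.5]
finger_gap: 9.0
```

Run:
```python
from h import *
s=arm.sense(); print(s['position'],s['finger_gap'],s['force'])
```

```text
[650.40027686  -1.69515542 224.78438348] 9.032482518584338 [-5.98579634  1.02809294 11.50749935]
```

Contact at the expected height (224.8). Releasing.

apply_moves:
  rows:
    - {"slide":[0,0,0],"turn":[0,0,0],"hand":0.4}
    - {"slide":[0,0,0],"turn":[0,0,0],"hand":0.4}
    - {"slide":[0,0,0],"turn":[0,0,0],"hand":0.4}
    - {"slide":[0,0,0],"turn":[0,0,0],"hand":0.4}
    - {"slide":[-3,0,0],"turn":[0,0,0],"hand":0.4}
    - {"slide":[-7,0,0],"turn":[0,0,0],"hand":0.4}
    - {"slide":[-10,0,-5],"turn":[0,0,0],"hand":1}
    - {"slide":[-10,0,-10],"turn":[0,0,0],"hand":1}
    - {"slide":[-10,0,-10],"turn":[0,0,0],"hand":1}

```text
time_s: 11.68
position: [547.2, -8.5, 324.9]
tool_rot: [-0.019, 0.707, 0.022, 0.707]
force: [-0.2, 1.7, -0.0]
finger_gap: 84.7
```

```bash
python3 tabs.py i
python3 - <<'E'
from h import *
im,d=load('i','scene'); cv2.imwrite('pics/i_c.png',cv2.resize(im[130:290,260:460],None,fx=3.5,fy=3.5)[...,::-1])
print(delta([436.5,-119.5,290],down(-13)))
E
```

```text
[550.6  -7.6 325.1] 85.2 11.775
top [240. 133.] 60 mid [639.6 158.  138.2] z 143.0 yaw -86.4
top [347. 216.] 54 mid [ 436.8 -121.6  101.2] z 114.0 yaw -11.2
scene [420. 214.] 462 mid [652.2 109.  138.3] z 144.0 yaw 12.3
scene [396. 220.] 203 mid [646.7  66.6 132.1] z 171.0 yaw 76.1
scene [281. 216.] 73 mid [ 436.8 -117.7  103.3] z 114.0 yaw -12.7
scene [374. 240.] 207 mid [651.3 -17.1 130.4] z 170.0 yaw 73.7
scene [350. 263.] 134 mid [658.  -95.8 137.6] z 144.0 yaw 81.9
(array([  3.45, -10.51, -12.06]), array([16.4,  0.1, -0.2]))
```

View pics/i_c.png

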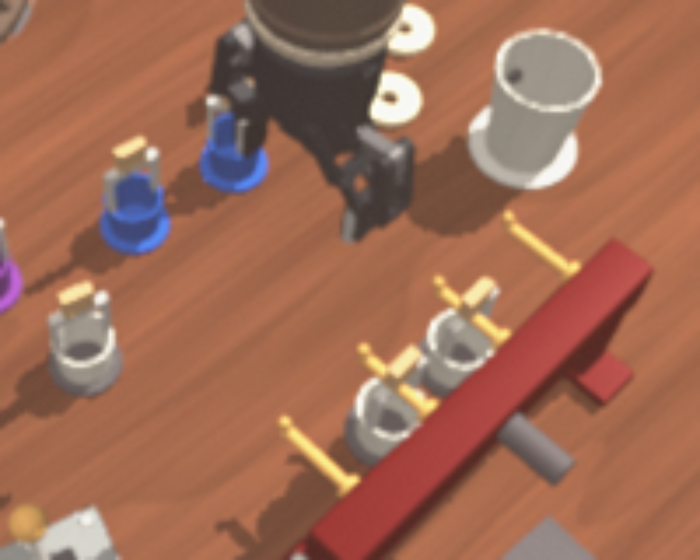

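Two cups hang, with tabs at crop (480,292) and (405,360). Cup C hasn't moved.

apply_moves:
  rows:
    - {"slide":[3.4,-10.5,-12],"turn":[16.4,0,0],"hand":1}
    - {"slide":[3.4,-10.5,-12],"turn":[16.4,0,0],"hand":1}
    - {"slide":[3.4,-10.5,-12],"turn":[16.4,0,0],"hand":1}
    - {"slide":[3.4,-10.5,-12],"turn":[16.4,0,0],"hand":1}
    - {"slide":[3.4,-10.5,-12],"turn":[16.4,0,0],"hand":1}
    - {"slide":[9,-10.5,-12],"turn":[16.4,0,0],"hand":1}
    - {"slide":[13.5,-10.5,-12],"turn":[16.4,0,0],"hand":1}
    - {"slide":[15.7,-10.5,-12],"turn":[16.4,0,0],"hand":1}
    - {"slide":[15.7,-10.5,-12],"turn":[16.4,0,0],"hand":1}
    - {"slide":[15.7,-10.5,-12],"turn":[16.4,0,0],"hand":0}
    - {"slide":[15.7,-10.5,-12],"turn":[16.4,0,0],"hand":0}
    - {"slide":[15.7,-10.5,-12],"turn":[16.4,0,0],"hand":0}
    - {"slide":[15.7,-10.5,-12],"turn":[16.4,0,0],"hand":0}
    - {"slide":[15.7,-10.5,-12],"turn":[16.4,0,0],"hand":0}
    - {"slide":[15.7,-10.5,-12],"turn":[16.4,0,0],"hand":0}

```text
time_s: 13.65
position: [437.5, -119.0, 167.7]
tool_rot: [0.081, 0.702, -0.079, 0.703]
force: [-1.5, -0.0, 5.0]
finger_gap: 9.2
```

```bash
python3 -c "
from h import *
m=np.array([654,-81]);u=np.array([np.cos(.0602),np.sin(.0602)])
q=m-90*u;e=m+u
for P in([*q,290],[*q,242],[*e,242],[*e,224]): print(delta(P,down(3.45)))"
```

```text
(array([-12.19,   6.07,  11.63]), array([-16.4,   0.1,  -0.2]))
(array([-7.39,  6.05, 11.62]), array([-16.4,   0.1,  -0.2]))
(array([-7.36,  8.63, 20.35]), array([-16.4,   0.1,  -0.2]))
(array([-5.56,  8.62, 20.35]), array([-16.4,   0.1,  -0.2]))
```

apply_moves:
  rows:
    - {"slide":[-6,0,0],"turn":[0,0,0],"hand":0}
    - {"slide":[-12.2,0,0],"turn":[0,0,0],"hand":0}
    - {"slide":[-12.2,0,0],"turn":[0,0,0],"hand":0}
    - {"slide":[-12.2,3,5.8],"turn":[-8,0,0],"hand":0}
    - {"slide":[-12.2,6,11.6],"turn":[-16.4,0,0],"hand":0}
    - {"slide":[-12.2,6,11.6],"turn":[-16.4,0,0],"hand":0}
    - {"slide":[-10,6,11.6],"turn":[-16.4,0,0],"hand":0}
    - {"slide":[-7.4,6,11.6],"turn":[-16.4,0,0],"hand":0}
    - {"slide":[-7.4,6,11.6],"turn":[-16.4,0,0],"hand":0}
    - {"slide":[-7.4,6,11.6],"turn":[-16.4,0,0],"hand":0}

```text
time_s: 14.9
position: [563.6, -87.2, 242.4]
tool_rot: [-0.02, 0.706, 0.022, 0.708]
force: [0.3, -0.2, -0.7]
finger_gap: 8.9
```

Run:
```python
from h import *
grab('j',('scene',)); s=arm.sense(); print(s['position'],s['finger_gap'],s['force'])
im,d=load('j','scene'); cv2.imwrite('pics/j_c.png',cv2.resize(im[130:310,260:460],None,fx=3.3,fy=3.3)[...,::-1])
m=np.array([654,-81]);u=np.array([np.cos(.0602),np.sin(.0602)]); e=m+u
print(delta([*e,242],down(3.45)))
```

```text
[563.96560038 -87.22537829 242.89456911] 9.164994174275492 [ 1.2151639  -0.36898746 -1.45157085]
(array([0.12, 0.09, 9.12]), array([-0.1,  0.2, -0.2]))
```

View pics/j_c.png

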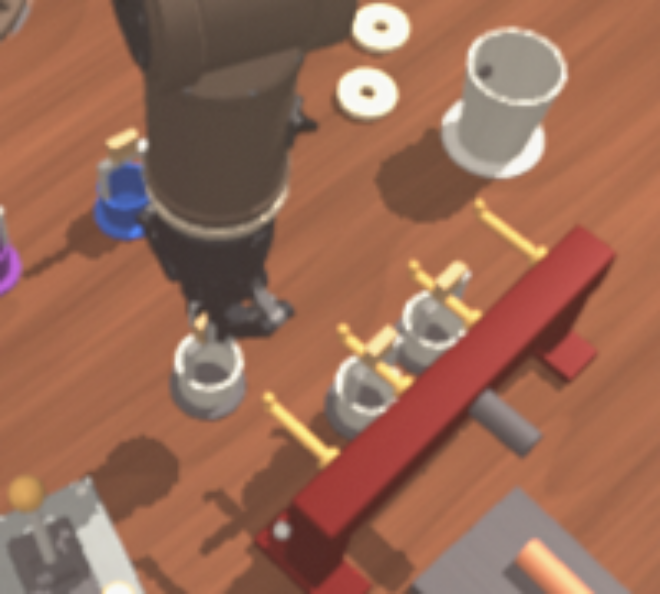

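Cup C is in front of S0, whose lip is at crop (268,398).

apply_moves:
  rows:
    - {"slide":[0.1,0,3],"turn":[0,0,0],"hand":0}
    - {"slide":[0.1,0.1,6],"turn":[0,0,0],"hand":0}
    - {"slide":[0.1,0.1,9.1],"turn":[0,0,0],"hand":0}
    - {"slide":[0.1,0.1,9.1],"turn":[0,0,0],"hand":0}
    - {"slide":[0.9,0.1,9.1],"turn":[0,0,0],"hand":0}
    - {"slide":[1.6,0.1,9.1],"turn":[0,0,0],"hand":0}
    - {"slide":[1.9,0.1,9.1],"turn":[0,0,0],"hand":0}
    - {"slide":[1.9,0.1,9.1],"turn":[0,0,0],"hand":0}

```text
time_s: 15.95
position: [654.4, -80.9, 224.2]
tool_rot: [-0.02, 0.706, 0.022, 0.708]
force: [0.0, 0.2, -1.5]
finger_gap: 9.3
```

apply_moves:
  rows:
    - {"slide":[0.2,0,0],"turn":[0,0,0],"hand":0}
    - {"slide":[0.2,0,0],"turn":[0,0,0],"hand":0}

```text
time_s: 16.2
position: [654.6, -81.0, 223.8]
tool_rot: [-0.019, 0.705, 0.022, 0.708]
force: [-4.0, 2.7, 11.2]
finger_gap: 9.0
```

apply_moves:
  rows:
    - {"slide":[0,0,0],"turn":[0,0,0],"hand":0.4}
    - {"slide":[0,0,0],"turn":[0,0,0],"hand":0.4}
    - {"slide":[0,0,0],"turn":[0,0,0],"hand":0.4}
    - {"slide":[0,0,0],"turn":[0,0,0],"hand":0.4}
    - {"slide":[-3,0,0],"turn":[0,0,0],"hand":0.4}
    - {"slide":[-7,0,0],"turn":[0,0,0],"hand":0.4}
    - {"slide":[-10,0,-5],"turn":[0,0,0],"hand":1}
    - {"slide":[-10,8,-12],"turn":[0,0,0],"hand":1}
    - {"slide":[-10,12,-16],"turn":[0,0,0],"hand":1}
    - {"slide":[-10,15,-20],"turn":[0,0,0],"hand":1}
    - {"slide":[-10,15,-20],"turn":[0,0,0],"hand":1}

```text
time_s: 17.58
position: [443.1, 58.7, 323.2]
tool_rot: [-0.02, 0.705, 0.024, 0.708]
force: [0.4, -0.5, -0.3]
finger_gap: 85.4
```

```bash
python3 tabs.py k
python3 - <<'E'
from h import *
im,d=load('k','scene'); cv2.imwrite('pics/k_c.png',cv2.resize(im[170:350,180:440],None,fx=3,fy=3)[...,::-1])
im,d=load('k','top'); cv2.imwrite('pics/k_t.png',cv2.resize(im[90:270,220:480],None,fx=3,fy=3)[...,::-1])
E
```

```text
[443.6  58.6 323.4] 85.5 17.675
top [303. 130.] 140 mid [6.499e+02 2.000e-01 1.297e+02] z 171.0 yaw -86.8
top [334. 129.] 149 mid [653.9 -82.3 130.3] z 171.0 yaw -86.0
top [240. 127.] 25 mid [657.3 159.  137. ] z 140.0 yaw -83.8
scene [418. 216.] 503 mid [652.2  98.6 138.1] z 144.0 yaw 10.7
scene [396. 220.] 203 mid [646.1  65.9 132.9] z 171.0 yaw 76.3
scene [374. 240.] 207 mid [651.  -16.4 136.4] z 172.0 yaw 74.2
scene [351. 262.] 218 mid [658.8 -90.7 132.9] z 171.0 yaw 72.7
```

View pics/k_c.png

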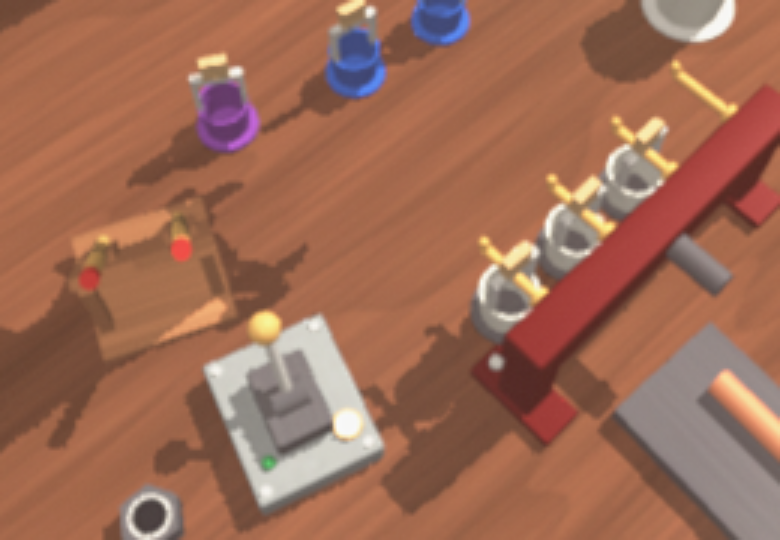

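View pics/k_t.png

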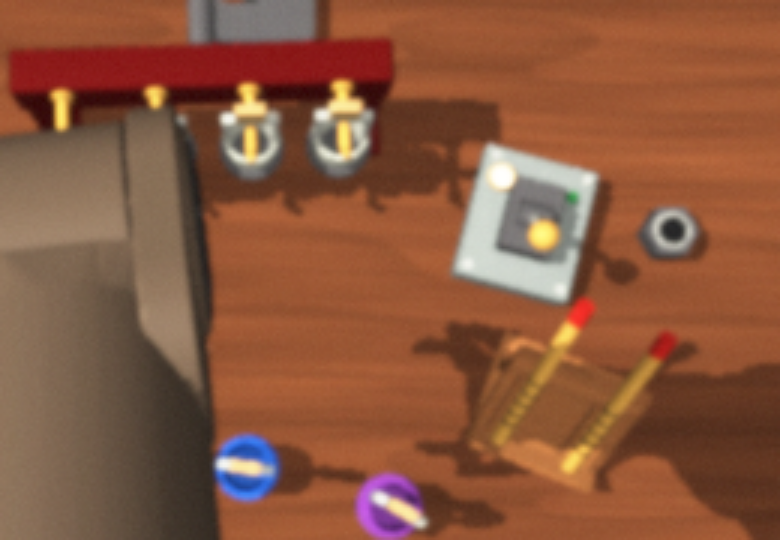

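All three cups hang, with tab tops at about 171 mm (56.5 + 115 expected). Now I'll measure the rods.

```bash
cat > rods.py <<'E'
from meas import *
import sys
off={'scene':np.array([1.8,-1.9,0]),'top':np.array([-1.7,1.0,3.5])}
tag=sys.argv[1]
for n in('top','scene'):
    c=-cam(n)[1].T@cam(n)[2]
    for ce,a,p in clusters(n,tag,122,230,lambda h,w:(w[...,0]>370)&(w[...,0]<530)&(w[...,1]>-380)&(w[...,1]<-210)):
        if a<15: continue
        p=p-off[n]; m=p.mean(0); U=np.linalg.svd(p-m)[2][0]; U=U*np.sign(U[2])
        v=c-m; v/=np.linalg.norm(v); vp=v-U*(v@U); vp/=np.linalg.norm(vp)
        axis=m-vp*5.5   # visible half-surface mean lies ~0.8 r toward camera
        tt=(p-m)@U; top=m+U*tt.max(); 
        print(n,ce.round(1),a,'mean',m.round(1),'az',np.degrees(np.arctan2(U[1],U[0])).round(1),'el',np.degrees(np.arcsin(U[2])).round(1),'axis pt',axis.round(1),'top end',(axis+U*tt.max()).round(1), 'foot est',(axis+U*(tt.max()-190)).round(1))
E
python3 rods.py k; python3 rods.py a
```

```text
top [408.6 200.7] 151 mean [ 472.4 -265.4  154.2] az -20.5 el 52.8 axis pt [ 475.9 -268.2  151. ] top end [ 495.  -275.4  178. ] foot est [ 387.5 -235.2   26.6]
top [435.2 211.2] 161 mean [ 448.  -330.4  153.8] az -21.3 el 52.8 axis pt [ 451.2 -333.7  150.7] top end [ 470.  -341.   177.5] foot est [ 363.1 -299.3   26. ]
scene [239.5 251.6] 55 mean [ 481.7 -268.8  167.5] az -22.9 el 49.4 axis pt [ 485.1 -271.4  164. ] top end [ 496.3 -276.1  178.3] foot est [ 382.3 -228.    34.1]
scene [209.7 261.1] 66 mean [ 456.8 -333.1  166.1] az -25.8 el 50.4 axis pt [ 458.8 -337.3  163.1] top end [ 470.2 -342.9  178.4] foot est [ 361.1 -290.1   32. ]
top [408.5 200.9] 152 mean [ 471.9 -265.1  153.7] az -20.6 el 53.0 axis pt [ 475.4 -268.   150.5] top end [ 494.6 -275.2  177.8] foot est [ 387.5 -235.    26.1]
top [435.3 211.1] 159 mean [ 448.3 -330.7  154. ] az -20.7 el 52.7 axis pt [ 451.4 -333.9  150.9] top end [ 470.3 -341.1  177.4] foot est [ 362.5 -300.3   26.3]
scene [239.5 251.6] 55 mean [ 481.6 -268.8  167.4] az -23.0 el 49.8 axis pt [ 485.  -271.4  163.9] top end [ 496.2 -276.2  178.3] foot est [ 383.2 -228.2   33.2]
scene [209.7 261.2] 65 mean [ 457.3 -333.3  166.6] az -26.4 el 50.7 axis pt [ 459.1 -337.6  163.7] top end [ 469.7 -342.8  178.1] foot est [ 361.9 -289.4   31.1]
```

```bash
cat >> h.py <<'E'
def pitch(az,beta,s=-1):
    a,b=np.radians(az),np.radians(beta); h=np.array([np.cos(a),np.sin(a),0]); x=np.cos(b)*h-np.sin(b)*np.array([0,0,1]); z=s*np.array([-np.sin(a),np.cos(a),0]); return np.stack([x,np.cross(z,x),z],1)
def tcp_for(G,Rt,back=0): return np.array(G)-(54+back)*Rt[:,0]
E
python3 - <<'E'
from h import *
s=arm.sense(); print(s['joint_pos'].round(2),s['position'])
Rt=pitch(-20.5,75); G=[471.8,-266.7,145.1]
print(Rt.round(3),tcp_for(G,Rt),tcp_for(G,Rt,100)); print(delta(tcp_for(G,Rt,100),Rt)); print(delta(tcp_for(G,pitch(-20.5,75,1),100),pitch(-20.5,75,1)))
E
```

```text
[-0.78  0.12  0.6   1.99 -0.08  1.05 -0.08] [443.64455628  58.64361337 323.35843291]
[[ 0.242  0.905 -0.35 ]
 [-0.091 -0.338 -0.937]
 [-0.966  0.259 -0.   ]] [ 458.70885551 -261.80542164  197.25999462] [ 434.46599535 -252.74138764  293.85257725]
(array([  2.77, -31.04,  -2.87]), array([113.3, -15.1,   9.2]))
(array([  2.77, -31.04,  -2.87]), array([-65.6,  -8.2, -13.4]))
```

apply_moves:
  rows:
    - {"slide":[2.8,-31,-2.9],"turn":[113.3,-15.1,9.2],"hand":0.55}
    - {"slide":[2.8,-31,-2.9],"turn":[113.3,-15.1,9.2],"hand":0.55}
    - {"slide":[2.8,-31,-2.9],"turn":[113.3,-15.1,9.2],"hand":0.55}
    - {"slide":[2.8,-31,-2.9],"turn":[113.3,-15.1,9.2],"hand":0.55}
    - {"slide":[2.8,-31,-2.9],"turn":[113.3,-15.1,9.2],"hand":0.55}
    - {"slide":[2.8,-31,-2.9],"turn":[113.3,-15.1,9.2],"hand":0.55}
    - {"slide":[2.8,-31,-2.9],"turn":[113.3,-15.1,9.2],"hand":0.55}
    - {"slide":[2.8,-31,-2.9],"turn":[113.3,-15.1,9.2],"hand":0.55}
    - {"slide":[2.8,-31,-2.9],"turn":[113.3,-15.1,9.2],"hand":0.55}
    - {"slide":[2.8,-31,-2.9],"turn":[113.3,-15.1,9.2],"hand":0.55}
    - {"slide":[2.8,-31,-2.9],"turn":[113.3,-15.1,9.2],"hand":0.55}
    - {"slide":[2.8,-31,-2.9],"turn":[113.3,-15.1,9.2],"hand":0.55}
    - {"slide":[2.8,-31,-2.9],"turn":[113.3,-15.1,9.2],"hand":0.55}

```text
time_s: 19.3
position: [434.3, -253.0, 293.8]
tool_rot: [0.628, 0.324, -0.523, 0.476]
force: [0.2, -1.1, -0.5]
finger_gap: 46.8
```

Run:
```python
from h import *
s=arm.sense(); print(s['joint_pos'].round(2),s['position'],s['finger_gap'])
Rt=pitch(-20.5,75); G=[471.8,-266.7,145.1]
print(delta(tcp_for(G,Rt,0),Rt))
grab('l'); 
im,d=load('l','scene'); cv2.imwrite('pics/l_c.png',cv2.resize(im[150:330,170:390],None,fx=3.3,fy=3.3)[...,::-1])
```

```text
[-0.59  0.24  1.25  2.11 -0.44  0.74 -1.01] [ 434.26603158 -252.95607542  293.79832708] 46.761027268936125
(array([10.  ,  0.01, -0.04]), array([ 0.1,  0.1, -0. ]))
```

View pics/l_c.png

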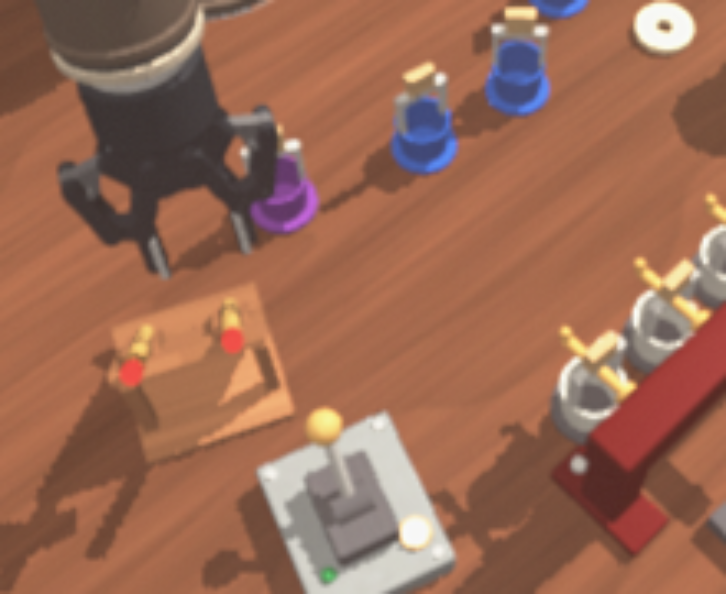

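The gripper is above rod0: the fingertips at crop (160,270) and (247,250) line up with the left/right rods at (135,360) and (230,330). The open jaws are roughly over the gap between the rods. I need to check the lateral offset before I descend.

Run:
```python
from h import *
s=arm.sense(); Rm=R.from_quat(s['tool_rot']).as_matrix(); p=s['position']
print(Rm.round(3))
for k in (0,54,73,150,154): print(k,proj('scene',p+Rm[:,0]*k).round(1), (proj('scene',p+Rm[:,0]*k)-[170,150])*3.3)
for sg in(-1,1): print('tip',((proj('scene',p+Rm[:,0]*67+sg*30*Rm[:,2]))-[170,150])*3.3)
print('rod G',(proj('scene',np.array([471.8,-266.7,145.1])+[1.8,-1.9,0])-[170,150])*3.3)
```

```text
[[ 0.242  0.905 -0.349]
 [-0.092 -0.337 -0.937]
 [-0.966  0.259  0.001]]
0 [[223.2 204.3]] [[175.59270794 179.32395919]]
54 [[229.3 222.1]] [[195.73616354 237.82893524]]
73 [[231.3 227.9]] [[202.40857555 257.20839588]]
150 [[238.9 250. ]] [[227.48787703 330.04912197]]
154 [[239.3 251.1]] [[228.71119884 333.60215747]]
tip [[244.14476289 237.67086337]]
tip [[155.90794397 264.81743233]]
rod G [[228.60088637 336.90937075]]
```

The projected grasp axis lands on rod0 at crop (229,335), so the jaws are aligned. The offset I read was only perspective. I'll descend in two stages because joint 3 is near its range.

apply_moves:
  rows:
    - {"slide":[2,0,0],"turn":[0,0,0],"hand":0.55}
    - {"slide":[4,0,0],"turn":[0,0,0],"hand":0.55}
    - {"slide":[4,0,0],"turn":[0,0,0],"hand":0.55}

```text
time_s: 19.77
position: [443.3, -256.8, 254.3]
tool_rot: [0.628, 0.324, -0.524, 0.476]
force: [-1.1, 0.7, 0.8]
finger_gap: 47.1
```

Run:
```python
from h import *
s=arm.sense(); print(s['joint_pos'].round(3),s['position'])
Rt=pitch(-20.5,75); G=[471.8,-266.7,145.1]
print(delta(tcp_for(G,Rt,0),Rt))
```

```text
[-0.438  0.317  1.108  2.139 -0.573  0.675 -0.893] [ 443.25930311 -256.82268103  254.26400718]
(array([ 5.93,  0.1 , -0.08]), array([0.1, 0.1, 0.1]))
```

apply_moves:
  rows:
    - {"slide":[3,0.1,-0.1],"turn":[0,0,0],"hand":0.55}
    - {"slide":[5,0.1,-0.1],"turn":[0,0,0],"hand":0.55}
    - {"slide":[5.9,0.1,-0.1],"turn":[0,0,0],"hand":0.55}
    - {"slide":[5.9,0.1,-0.1],"turn":[0,0,0],"hand":0.55}

```text
time_s: 20.27
position: [458.6, -261.9, 197.9]
tool_rot: [0.628, 0.324, -0.524, 0.476]
force: [-0.1, -0.5, -0.1]
finger_gap: 47.3
```

apply_moves:
  rows:
    - {"slide":[0,0,0],"turn":[0,0,0],"hand":0}
    - {"slide":[0,0,0],"turn":[0,0,0],"hand":0}
    - {"slide":[0,0,0],"turn":[0,0,0],"hand":0}
    - {"slide":[0,0,0],"turn":[0,0,0],"hand":0}
    - {"slide":[0,0,0],"turn":[0,0,0],"hand":0}

```text
time_s: 20.9
position: [459.1, -262.1, 198.5]
tool_rot: [0.628, 0.324, -0.524, 0.476]
force: [-2.1, 0.4, 7.0]
finger_gap: 13.0
```

Run:
```python
from h import *
s=arm.sense(); print(s['joint_pos'].round(3),s['position'],s['finger_gap'],s['force'])
print(delta(s['position']+[0,0,120],pitch(-20.5,75)))
```

```text
[-0.269  0.419  0.927  2.164 -0.756  0.578 -0.742] [ 459.11522558 -262.10862006  198.54736472] 12.977830385137072 [-2.1026338   0.39251342  6.97893591]
(array([-11.59,   3.1 ,   0.02]), array([0.1, 0.1, 0. ]))
```

```bash
cat > hold.py <<'E'
from h import *
def holder_pose(lat,fz,az=31,beta=45,beta0=75,L=150,fore=0,lean=None):
    Rt=pitch(az,beta); el=np.radians(55+(beta0-beta)); a=np.radians(az); h=np.array([np.cos(a),np.sin(a),0]); l=np.array([-np.sin(a),np.cos(a),0]); d=np.cos(el)*h+np.sin(el)*np.array([0,0,1])
    F=np.array([517,315.5,fz])+lat*l+fore*h; G=F+L*d
    return tcp_for(G,Rt),Rt
E
python3 - <<'E'
from hold import *
p,Rt=holder_pose(-12,150); print(p,delta(p,Rt))
s=arm.sense(); R0=R.from_quat(s['tool_rot']); print(R0.inv().apply([0,0,12.5]).round(2))
E
```

```text
[501.65663902 292.28117786 337.6129709 ] (array([-17.51, -11.25, -53.4 ]), array([-45. ,  26.1,  28. ]))
[-12.08   3.23   0.02]
```

apply_moves:
  rows:
    - {"slide":[-4,1,0],"turn":[0,0,0],"hand":0}
    - {"slide":[-8,2.1,0],"turn":[0,0,0],"hand":0}
    - {"slide":[-12.1,3.2,0],"turn":[0,0,0],"hand":0}
    - {"slide":[-12.1,3.2,0],"turn":[0,0,0],"hand":0}

```text
time_s: 21.4
position: [460.1, -262.4, 326.2]
tool_rot: [0.629, 0.323, -0.522, 0.477]
force: [0.0, 0.0, -0.8]
finger_gap: 12.6
```

Run:
```python
from hold import *
s=arm.sense(); print(s['joint_pos'].round(3),s['position'],s['finger_gap'],s['force'])
p,Rt=holder_pose(-12,150); print(p,delta(p,Rt))
grab('m')
im,d=load('m','scene'); cv2.imwrite('pics/m_c.png',cv2.resize(im[150:330,150:370],None,fx=3.3,fy=3.3)[...,::-1])
```

```text
[-0.578  0.253  1.25   2.01  -0.425  0.83  -1.041] [ 460.0564852  -262.35133306  326.21378467] 12.600202419932756 [ 0.02542286  0.04146598 -0.82424874]
[501.65663902 292.28117786 337.6129709 ] (array([ -5.22, -14.57, -53.43]), array([-44.9,  26.1,  27.8]))
```

View pics/m_c.png

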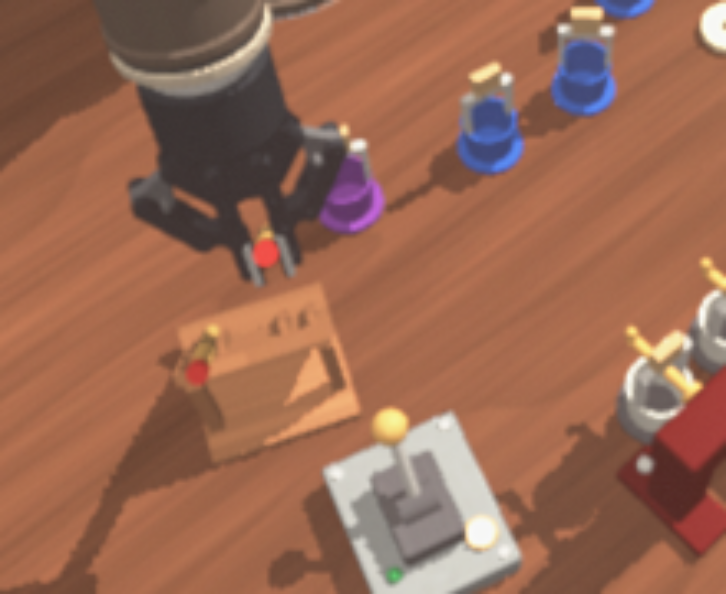

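Rod0 is lifted, red cap up at crop (265,253). Carrying it to above the holder.

apply_moves:
  rows:
    - {"slide":[-5.2,-14.6,-53.4],"turn":[-44.9,26.1,27.8],"hand":0}
    - {"slide":[-5.2,-14.6,-53.4],"turn":[-44.9,26.1,27.8],"hand":0}
    - {"slide":[-5.2,-14.6,-53.4],"turn":[-44.9,26.1,27.8],"hand":0}
    - {"slide":[-5.2,-14.6,-53.4],"turn":[-44.9,26.1,27.8],"hand":0}
    - {"slide":[-5.2,-14.6,-53.4],"turn":[-44.9,26.1,27.8],"hand":0}
    - {"slide":[-5.2,-14.6,-53.4],"turn":[-44.9,26.1,27.8],"hand":0}
    - {"slide":[-5.2,-14.6,-53.4],"turn":[-44.9,26.1,27.8],"hand":0}
    - {"slide":[-5.2,-14.6,-53.4],"turn":[-44.9,26.1,27.8],"hand":0}
    - {"slide":[-5.2,-14.6,-53.4],"turn":[-44.9,26.1,27.8],"hand":0}
    - {"slide":[-5.2,-14.6,-53.4],"turn":[-44.9,26.1,27.8],"hand":0}
    - {"slide":[-5.2,-14.6,-53.4],"turn":[-44.9,26.1,27.8],"hand":0}
    - {"slide":[-5.2,-14.6,-53.4],"turn":[-44.9,26.1,27.8],"hand":0}
    - {"slide":[-5.2,-14.6,-53.4],"turn":[-44.9,26.1,27.8],"hand":0}
    - {"slide":[-5.2,-14.6,-53.4],"turn":[-44.9,26.1,27.8],"hand":0}

```text
time_s: 23.25
position: [499.2, 291.9, 333.0]
tool_rot: [0.556, 0.438, -0.089, 0.701]
force: [0.1, 0.2, -1.3]
finger_gap: 12.5
```

Run:
```python
from hold import *
s=arm.sense(); print(s['joint_pos'].round(3),s['position'],s['finger_gap'],s['force'])
for z in(150,9): p,Rt=holder_pose(-12,z); print(p,delta(p,Rt))
grab('n')
im,d=load('n','scene'); cv2.imwrite('pics/n_c.png',cv2.resize(im[60:240,300:520],None,fx=3.3,fy=3.3)[...,::-1])
im,d=load('n','top'); cv2.imwrite('pics/n_t.png',cv2.resize(im[90:290,100:320],None,fx=3,fy=3)[...,::-1])
```

```text
[-0.564  0.096 -0.108  2.205  0.978  0.117 -2.634] [499.22573878 291.86709003 333.01709895] 12.494823507853903 [ 0.08400767  0.16615101 -1.3248011 ]
[501.65663902 292.28117786 337.6129709 ] (array([-0.17,  0.49,  0.09]), array([-0.1, -0.1,  0.4]))
[501.65663902 292.28117786 196.6129709 ] (array([ 9.88, -9.41,  0.12]), array([-0.1, -0.1,  0.4]))
```

View pics/n_c.png

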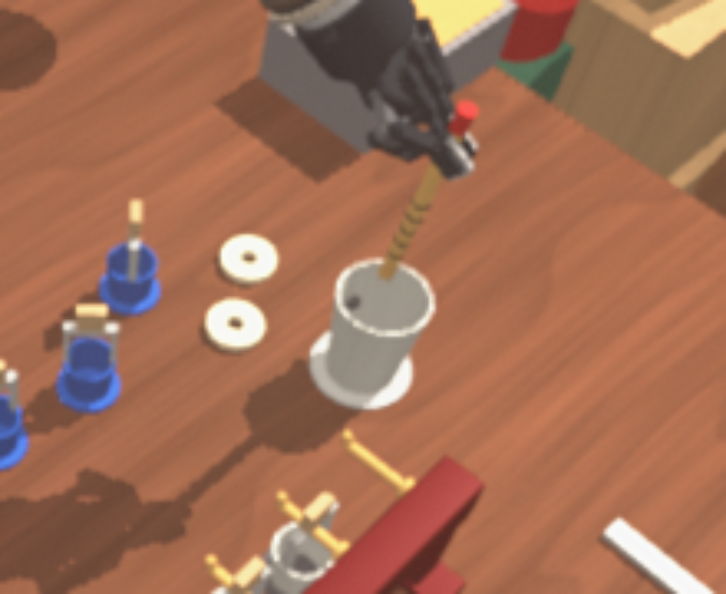

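View pics/n_t.png

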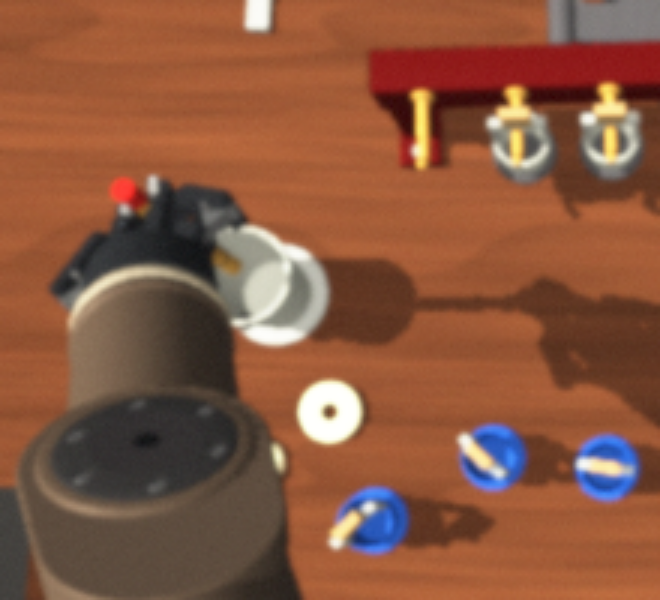

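Rod0 is above the holder, but joint 6 is at its 0.12 limit and joint 7 is close to its own. I'll switch to a steeper tool (rod leaning 20°) and less yaw before I lower it.

Run:
```python
from hold import *
for az in (10,20):
  for b in (55,60): p,Rt=holder_pose(-8,160,az=az,beta=b,fore=-15); print(az,b,p,delta(p,Rt))
```

```text
10 55 [511.3475433  306.37990648 349.12308433] (array([ 0.1 ,  2.38, -0.6 ]), array([ 16.1, -13.6,  -9.5]))
10 60 [527.55087312 309.23699071 347.71926492] (array([ 1.28,  3.37, -0.01]), array([ 16.7, -12.9, -14.4]))
20 55 [513.01710444 305.53692239 349.12308433] (array([ 0.17,  2.45, -0.44]), array([ 8.4, -7.2, -9.5]))
20 60 [528.4781418  311.16427978 347.71926492] (array([ 1.4 ,  3.5 , -0.12]), array([  8.7,  -6.8, -14.5]))
```

apply_moves:
  rows:
    - {"slide":[0.6,1.7,0],"turn":[8.4,-6.4,-7.2],"hand":0}
    - {"slide":[1.3,3.4,0],"turn":[16.7,-12.9,-14.4],"hand":0}
    - {"slide":[1.3,3.4,0],"turn":[16.7,-12.9,-14.4],"hand":0}
    - {"slide":[1.3,3.4,0],"turn":[16.7,-12.9,-14.4],"hand":0}
    - {"slide":[1.3,3.4,0],"turn":[16.7,-12.9,-14.4],"hand":0}

```text
time_s: 23.98
position: [527.1, 308.5, 346.5]
tool_rot: [0.578, 0.407, -0.299, 0.641]
force: [-0.3, -0.8, -1.1]
finger_gap: 12.8
```

Run:
```python
from hold import *
s=arm.sense(); print(s['joint_pos'].round(3),s['position'],s['finger_gap'],s['force'])
for z in(160,9): p,Rt=holder_pose(-8,z,az=10,beta=60,fore=-15); print(p,delta(p,Rt))
grab('o')
im,d=load('o','scene'); cv2.imwrite('pics/o_c.png',cv2.resize(im[60:240,300:520],None,fx=3.3,fy=3.3)[...,::-1])
# rod axis from scene depth: brass/red above rim near holder
w=world('scene',d)-[1.8,-1.9,0]; hsv=cv2.cvtColor(im,cv2.COLOR_RGB2HSV)
m=(w[...,2]>150)&(w[...,2]<360)&(abs(w[...,0]-530)<80)&(abs(w[...,1]-315)<60)&(hsv[...,1]>110)&(hsv[...,2]>70)
k,lab,st,ce=cv2.connectedComponentsWithStats(m.astype(np.uint8))
for i in range(1,k):
    q=w[lab==i]
    if len(q)>8: 
        U=np.linalg.svd(q-q.mean(0))[2][0]; U*=np.sign(U[2]); print(ce[i],len(q),q.mean(0).round(1),U.round(2),'low',q[q[:,2].argmin()].round(1),'high',q[q[:,2].argmax()].round(1))
```

```text
[-0.551  0.206 -0.233  1.902  0.551  0.667 -2.537] [527.08135791 308.54217199 346.45101523] 12.77754565247769 [-0.33113297 -0.80626373 -1.13797633]
[527.55087312 309.23699071 347.71926492] (array([-0.08,  0.11, -0.06]), array([ 0.1, -0. ,  0.1]))
[527.55087312 309.23699071 196.71926492] (array([13.01, -7.41, -0.08]), array([ 0.1, -0. ,  0.1]))
[449.88405797 100.97101449] 69 [561.5 313.2 328.3] [0.31 0.18 0.93] low [560.2 318.8 304.3] high [560.4 309.9 338.9]
[430.42857143 104.57142857] 14 [538.  271.1 325.6] [-0.44 -0.68  0.58] low [543.2 292.3 308.3] high [526.4 255.5 341.2]
[425.23560209 124.26701571] 191 [525.  303.5 225. ] [0.34 0.03 0.94] low [498.2 300.9 154.7] high [547.4 292.4 304.8]
```

View pics/o_c.png

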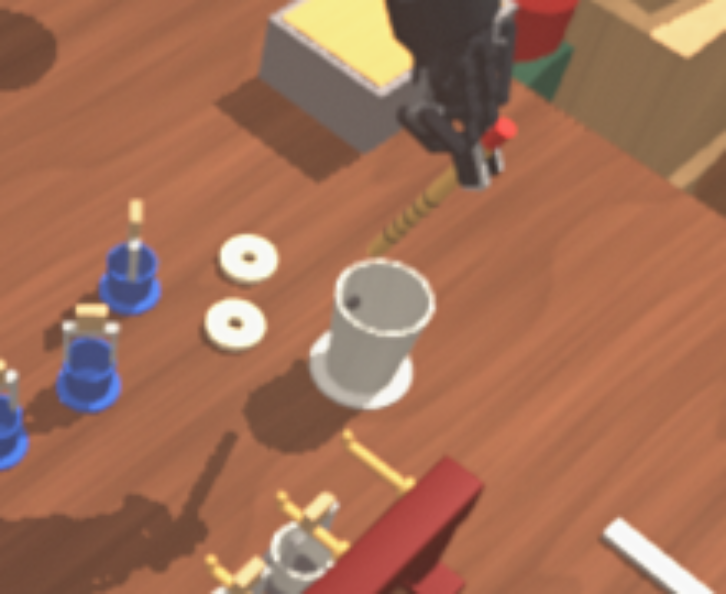

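The rod leans 20° in the tool's plane, with its foot over the opening (measured near (500,302,157)). Lowering it.

apply_moves:
  rows:
    - {"slide":[3,-1.7,0],"turn":[0,0,0],"hand":0}
    - {"slide":[6,-3.4,0],"turn":[0,0,0],"hand":0}
    - {"slide":[9,-5.1,0],"turn":[0,0,0],"hand":0}
    - {"slide":[11,-6.3,0],"turn":[0,0,0],"hand":0}
    - {"slide":[12.3,-7,0],"turn":[0,0,0],"hand":0}
    - {"slide":[12.3,-7,0],"turn":[0,0,0],"hand":0}

```text
time_s: 24.82
position: [527.0, 308.1, 204.4]
tool_rot: [0.577, 0.407, -0.299, 0.642]
force: [0.7, 0.2, -0.5]
finger_gap: 12.9
```

Run:
```python
from hold import *
s=arm.sense(); print(s['joint_pos'].round(3),s['position'],s['finger_gap'],s['force'])
for z in(5,): p,Rt=holder_pose(-8,z,az=10,beta=60,fore=-15); print(p,delta(p,Rt))
grab('p')
im,d=load('p','scene'); cv2.imwrite('pics/p_c.png',cv2.resize(im[60:240,300:520],None,fx=3.3,fy=3.3)[...,::-1])
```

```text
[-0.948  0.378  0.256  2.102  0.669  0.281 -2.733] [526.95196384 308.12808754 204.35348027] 12.912572613858893 [ 0.66841796  0.17160464 -0.48726814]
[527.55087312 309.23699071 192.71926492] (array([ 1.05, -0.51, -0.1 ]), array([0.2, 0.1, 0.2]))
```

View pics/p_c.png

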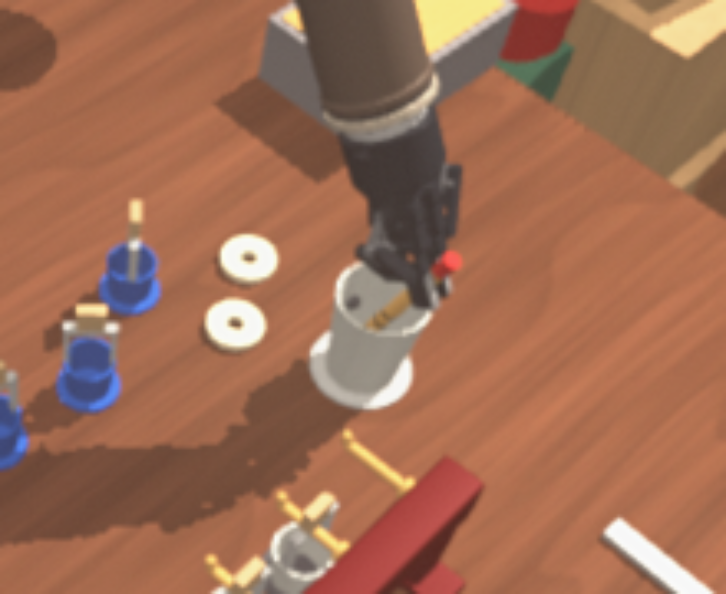

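apply_moves:
  rows:
    - {"slide":[0,0,0],"turn":[0,0,0],"hand":0.5}
    - {"slide":[0,0,0],"turn":[0,0,0],"hand":0.5}
    - {"slide":[0,0,0],"turn":[0,0,0],"hand":0.5}
    - {"slide":[0,0,0],"turn":[0,0,0],"hand":0.5}
    - {"slide":[-4,0,0],"turn":[0,0,0],"hand":0.5}
    - {"slide":[-8,0,0],"turn":[0,0,0],"hand":0.5}
    - {"slide":[-14,3,0],"turn":[0,0,0],"hand":0.5}
    - {"slide":[-14,3,0],"turn":[0,0,0],"hand":0.5}

```text
time_s: 25.92
position: [485.6, 302.3, 347.4]
tool_rot: [0.581, 0.406, -0.295, 0.641]
force: [0.7, 0.1, -0.6]
finger_gap: 43.3
```

Run:
```python
from hold import *
s=arm.sense(); print(s['joint_pos'].round(3),s['position'],s['finger_gap'],s['force'])
grab('q')
im,d=load('q','scene'); cv2.imwrite('pics/q_c.png',cv2.resize(im[60:240,300:520],None,fx=3.3,fy=3.3)[...,::-1])
im,d=load('q','top'); cv2.imwrite('pics/q_t.png',cv2.resize(im[90:290,100:320],None,fx=3,fy=3)[...,::-1])
```

```text
[-0.915  0.121  0.126  2.006  0.487  0.626 -2.53 ] [485.64402125 302.27141039 347.42729831] 43.315889775229515 [ 0.70608865  0.08115437 -0.56321353]
```

View pics/q_c.png

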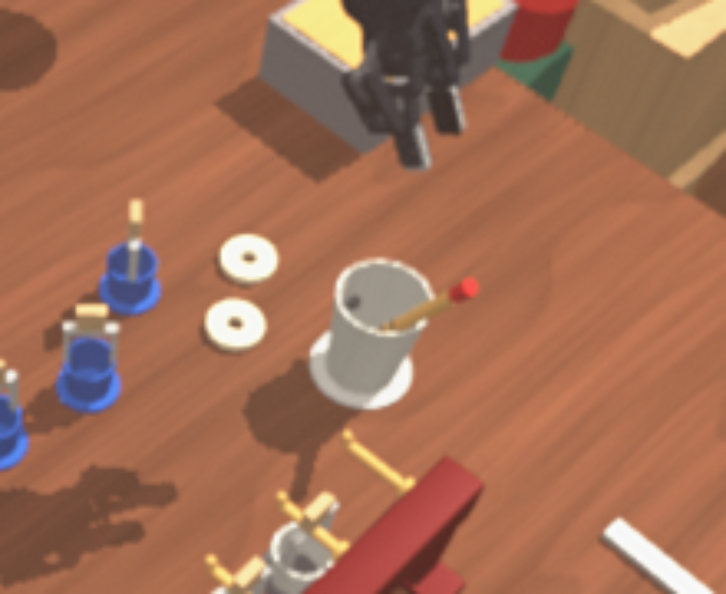

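View pics/q_t.png

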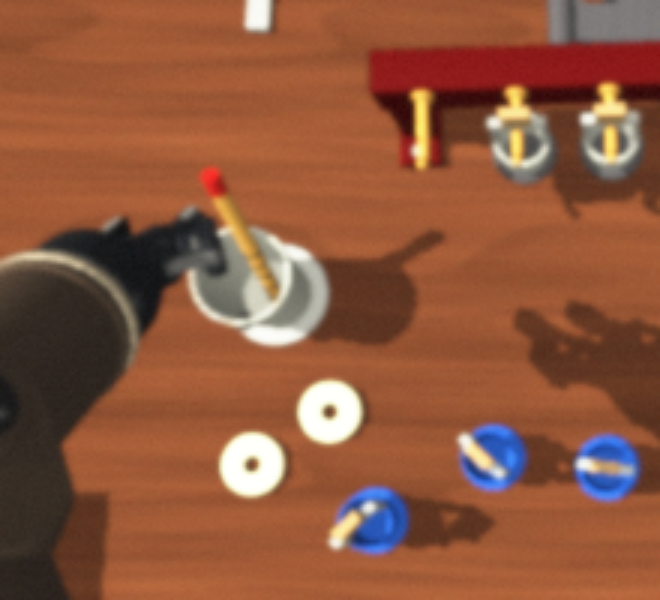

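Rod0 stands in the holder, leaning away, red cap at crop (463,290). Now I'll re-measure rod1 and check rod0.

```bash
python3 rods.py q; python3 tabs.py r
python3 - <<'E'
from hold import *
off={'scene':np.array([1.8,-1.9,0]),'top':np.array([-1.7,1.0,3.5])}
for n in('top','scene'):
    im,d=load('q',n); w=world(n,d)-off[n]; hsv=cv2.cvtColor(im,cv2.COLOR_RGB2HSV)
    m=(w[...,2]>112)&(w[...,2]<215)&(abs(w[...,0]-540)<80)&(abs(w[...,1]-315)<60)&(hsv[...,1]>110)&(hsv[...,2]>70)
    q=w[m]; U=np.linalg.svd(q-q.mean(0))[2][0]; U*=np.sign(U[2]); print(n,len(q),q.mean(0).round(1),U.round(2),'lean',np.degrees(np.arccos(U[2])).round(1),'high',q[q[:,2].argmax()].round(1))
    mr=m&((hsv[...,0]<8)|(hsv[...,0]>172)); print('cap',w[mr].mean(0).round(1))
Rt=pitch(-20.5,85); G=[447.5,-332.4,145.1]
print(delta(tcp_for(G,Rt,110),Rt), tcp_for(G,Rt,110))
E
```

```text
top [435.3 211. ] 159 mean [ 448.3 -330.5  154.3] az -21.7 el 52.9 axis pt [ 451.5 -333.7  151.2] top end [ 470.5 -341.3  178.2] foot est [ 363.9 -298.9   26.7]
scene [209.7 261.1] 66 mean [ 457.  -333.2  166.4] az -26.0 el 50.2 axis pt [ 458.9 -337.4  163.4] top end [ 469.4 -342.5  177.4] foot est [ 360.1 -289.3   31.4]
[484.3 300.4 340.9] 42.5 26.125
top [303. 130.] 141 mid [6.489e+02 2.000e-01 1.296e+02] z 170.0 yaw -87.6
top [335. 129.] 152 mid [654.2 -84.4 131.3] z 171.0 yaw -87.7
top [240. 133.] 63 mid [639.2 158.  138.7] z 144.0 yaw -86.3
top [271. 131.] 133 mid [643.7  80.9 131.3] z 171.0 yaw -83.6
scene [419. 215.] 493 mid [651.6 108.6 139.2] z 144.0 yaw 11.4
scene [385. 230.] 411 mid [648.4  29.3 131.4] z 171.0 yaw 4.8
scene [351. 261.] 216 mid [658.9 -90.5 132.6] z 171.0 yaw 73.4
top 148 [569.3 314.6 149.8] [0.48 0.1  0.87] lean 29.5 high [582.1 318.  179.4]
cap [581.  317.  170.7]
scene 99 [572.6 313.7 152.4] [0.46 0.14 0.88] lean 28.6 high [584.4 322.2 177.5]
cap [582.7 317.  172. ]
(array([ -5.02, -15.5 ,  60.93]), array([ 29.4,  -9.1, -24.3])) [ 434.1116369  -327.39429615  308.47593049]
```

apply_moves:
  rows:
    - {"slide":[-5,-15.5,60.9],"turn":[29.4,-9.1,-24.3],"hand":0.5}
    - {"slide":[-5,-15.5,60.9],"turn":[29.4,-9.1,-24.3],"hand":0.5}
    - {"slide":[-5,-15.5,60.9],"turn":[29.4,-9.1,-24.3],"hand":0.5}
    - {"slide":[-5,-15.5,60.9],"turn":[29.4,-9.1,-24.3],"hand":0.5}
    - {"slide":[-5,-15.5,60.9],"turn":[29.4,-9.1,-24.3],"hand":0.5}
    - {"slide":[-5,-15.5,60.9],"turn":[29.4,-9.1,-24.3],"hand":0.5}
    - {"slide":[-5,-15.5,60.9],"turn":[29.4,-9.1,-24.3],"hand":0.5}
    - {"slide":[-5,-15.5,60.9],"turn":[29.4,-9.1,-24.3],"hand":0.5}
    - {"slide":[-5,-15.5,60.9],"turn":[29.4,-9.1,-24.3],"hand":0.5}
    - {"slide":[-5,-15.5,60.9],"turn":[29.4,-9.1,-24.3],"hand":0.5}
    - {"slide":[-5,-15.5,60.9],"turn":[29.4,-9.1,-24.3],"hand":0.5}
    - {"slide":[-5,-15.5,60.9],"turn":[29.4,-9.1,-24.3],"hand":0.5}
    - {"slide":[-5,-15.5,60.9],"turn":[29.4,-9.1,-24.3],"hand":0.5}
    - {"slide":[-5,-15.5,60.9],"turn":[29.4,-9.1,-24.3],"hand":0.5}

```text
time_s: 27.88
position: [434.7, -325.7, 308.1]
tool_rot: [0.598, 0.379, -0.562, 0.429]
force: [-0.0, 0.1, 0.2]
finger_gap: 43.0
```

Run:
```python
from hold import *
s=arm.sense(); print(s['joint_pos'].round(3),s['position'],s['finger_gap'],s['force'])
Rt=pitch(-20.5,85); G=[447.5,-332.4,145.1]
print(delta(tcp_for(G,Rt,0),Rt))
```

```text
[ 0.077  0.279  0.609  1.861 -0.224  0.977 -1.146] [ 434.66516644 -325.65214303  308.1035837 ] 42.98891304022998 [-0.02207466  0.10188027  0.17626977]
(array([10.96,  0.02,  0.19]), array([ 0.2, -0.1,  0. ]))
```

apply_moves:
  rows:
    - {"slide":[4,0,0.2],"turn":[0.2,0,0],"hand":0.5}
    - {"slide":[7.5,0,0.2],"turn":[0.2,0,0],"hand":0.5}
    - {"slide":[10,0,0.2],"turn":[0.2,0,0],"hand":0.5}
    - {"slide":[11,0,0.2],"turn":[0.2,0,0],"hand":0.5}
    - {"slide":[11,0,0.2],"turn":[0.2,0,0],"hand":0.5}
    - {"slide":[11,0,0.2],"turn":[0.2,0,0],"hand":0}
    - {"slide":[11,0,0.2],"turn":[0.2,0,0],"hand":0}
    - {"slide":[11,0,0.2],"turn":[0.2,0,0],"hand":0}
    - {"slide":[11,0,0.2],"turn":[0.2,0,0],"hand":0}
    - {"slide":[11,0,0.2],"turn":[0.2,0,0],"hand":0}

```text
time_s: 29.12
position: [443.5, -331.1, 199.5]
tool_rot: [0.599, 0.377, -0.562, 0.428]
force: [-0.6, 1.4, 6.8]
finger_gap: 13.3
```

Run:
```python
from hold import *
s=arm.sense(); print(s['joint_pos'].round(3),s['position'],s['finger_gap'],s['force'])
R0=R.from_quat(s['tool_rot']); print(R0.inv().apply([0,0,13]).round(2))
```

```text
[ 0.157  0.43   0.536  1.966 -0.358  0.746 -1.027] [ 443.4695558  -331.06192947  199.52073949] 13.280686688856898 [-0.60344174  1.42294946  6.83481149]
[-1.295e+01  1.150e+00 -1.000e-02]
```

apply_moves:
  rows:
    - {"slide":[-4,0.3,0],"turn":[0,0,0],"hand":0}
    - {"slide":[-8,0.7,0],"turn":[0,0,0],"hand":0}
    - {"slide":[-13,1.1,0],"turn":[0,0,0],"hand":0}
    - {"slide":[-13,1.1,0],"turn":[0,0,0],"hand":0}

```text
time_s: 29.62
position: [443.9, -332.4, 333.9]
tool_rot: [0.6, 0.375, -0.561, 0.43]
force: [-0.3, -0.0, -1.7]
finger_gap: 12.9
```

Run:
```python
from hold import *
s=arm.sense(); print(s['joint_pos'].round(3),s['position'],s['finger_gap'],s['force'])
for az in (20,40): p,Rt=holder_pose(15,160,az=az,beta=65,beta0=85,fore=-8); print(az,p,delta(p,Rt))
grab('s',('scene',))
im,d=load('s','scene'); cv2.imwrite('pics/s_c.png',cv2.resize(im[150:330,150:370],None,fx=3.3,fy=3.3)[...,::-1])
```

```text
[ 0.066  0.272  0.627  1.805 -0.219  1.033 -1.155] [ 443.91448385 -332.36446978  333.94227501] 12.906733078261231 [-0.25336455 -0.02907095 -1.70765811]
20 [519.38862076 332.33205344 353.82949444] (array([ -3.51, -15.98, -64.9 ]), array([-39.3,  10.7,  18.7]))
40 [513.48766797 332.13391283 353.82949444] (array([ -3.56, -16.52, -64.67]), array([-58.7,  16. ,  17.6]))
```

View pics/s_c.png

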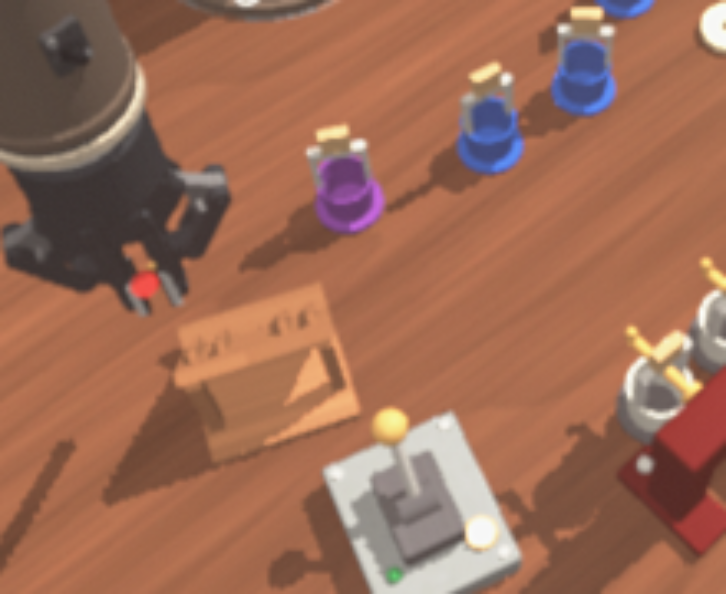

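Rod1 is in hand, red cap up at crop (145,285), and the rest is empty. Carrying it to the holder.

apply_moves:
  rows:
    - {"slide":[-3.6,-16.5,-64.7],"turn":[-58.7,16,17.6],"hand":0}
    - {"slide":[-3.6,-16.5,-64.7],"turn":[-58.7,16,17.6],"hand":0}
    - {"slide":[-3.6,-16.5,-64.7],"turn":[-58.7,16,17.6],"hand":0}
    - {"slide":[-3.6,-16.5,-64.7],"turn":[-58.7,16,17.6],"hand":0}
    - {"slide":[-3.6,-16.5,-64.7],"turn":[-58.7,16,17.6],"hand":0}
    - {"slide":[-3.6,-16.5,-64.7],"turn":[-58.7,16,17.6],"hand":0}
    - {"slide":[-3.6,-16.5,-64.7],"turn":[-58.7,16,17.6],"hand":0}
    - {"slide":[-3.6,-16.5,-64.7],"turn":[-58.7,16,17.6],"hand":0}
    - {"slide":[-3.6,-16.5,-64.7],"turn":[-58.7,16,17.6],"hand":0}
    - {"slide":[-3.6,-16.5,-64.7],"turn":[-58.7,16,17.6],"hand":0}
    - {"slide":[-3.6,-16.5,-64.7],"turn":[-58.7,16,17.6],"hand":0}
    - {"slide":[-3.6,-16.5,-64.7],"turn":[-58.7,16,17.6],"hand":0}
    - {"slide":[-3.6,-16.5,-64.7],"turn":[-58.7,16,17.6],"hand":0}
    - {"slide":[-3.6,-16.5,-64.7],"turn":[-58.7,16,17.6],"hand":0}
    - {"slide":[-3.6,-16.5,-64.7],"turn":[-58.7,16,17.6],"hand":0}

```text
time_s: 31.55
position: [513.2, 332.0, 353.0]
tool_rot: [0.431, 0.562, -0.153, 0.689]
force: [0.9, 0.2, -0.5]
finger_gap: 12.9
```

Run:
```python
from hold import *
s=arm.sense(); print(s['joint_pos'].round(3),s['position'],s['finger_gap'],s['force'])
for z in(160,15): p,Rt=holder_pose(15,z,az=40,beta=65,beta0=85,fore=-8); print(p,delta(p,Rt))
grab('t')
im,d=load('t','scene'); cv2.imwrite('pics/t_c.png',cv2.resize(im[60:240,300:520],None,fx=3.3,fy=3.3)[...,::-1])
w=world('scene',d)-[1.8,-1.9,0]; hsv=cv2.cvtColor(im,cv2.COLOR_RGB2HSV)
m=(w[...,2]>130)&(w[...,2]<360)&(abs(w[...,0]-520)<60)&(abs(w[...,1]-330)<60)&(hsv[...,1]>110)&(hsv[...,2]>70)
k,lab,st,ce=cv2.connectedComponentsWithStats(m.astype(np.uint8))
for i in range(1,k):
    q=w[lab==i]
    if len(q)>20: 
        U=np.linalg.svd(q-q.mean(0))[2][0]; U*=np.sign(U[2]); print(ce[i],len(q),q.mean(0).round(1),U.round(2),'low',q[q[:,2].argmin()].round(1),'high',q[q[:,2].argmax()].round(1))
```

```text
[-0.681  0.194  0.036  1.865 -0.053  0.649 -1.486] [513.17874706 332.03068418 352.96973388] 12.925826091550118 [ 0.86526275  0.17158715 -0.54744528]
[513.48766797 332.13391283 353.82949444] (array([-0.07,  0.06,  0.01]), array([-0.1, -0.2,  0.1]))
[513.48766797 332.13391283 208.82949444] (array([13.09, -6.04,  0.07]), array([-0.1, -0.2,  0.1]))
[452.12  86.04] 50 [536.7 348.2 337. ] [-0.23  0.44  0.87] low [538.  346.2 320.3] high [538.4 328.3 349.7]
[428.43478261 115.9       ] 230 [513.9 326.9 231.2] [0.21 0.07 0.98] low [501.  317.9 157.3] high [539.6 281.6 353.4]
[433.33962264 151.0754717 ] 53 [570.7 313.3 150.3] [0.36 0.13 0.92] low [564.6 310.1 130. ] high [579.1 319.6 178.8]
```

View pics/t_c.png

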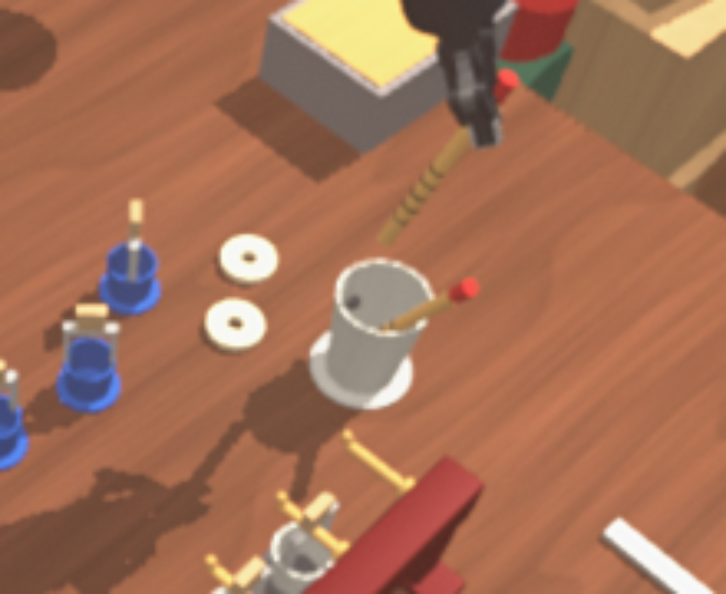

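Joints are comfortable now, and rod1's foot is over the opening beside rod0. Lowering.

apply_moves:
  rows:
    - {"slide":[3,-1.4,0],"turn":[0,0,0],"hand":0}
    - {"slide":[6,-2.8,0],"turn":[0,0,0],"hand":0}
    - {"slide":[9,-4.1,0],"turn":[0,0,0],"hand":0}
    - {"slide":[11,-5.1,0],"turn":[0,0,0],"hand":0}
    - {"slide":[13,-6,0],"turn":[0,0,0],"hand":0}
    - {"slide":[13,-6,0],"turn":[0,0,0],"hand":0}

```text
time_s: 32.4
position: [512.4, 332.4, 208.4]
tool_rot: [0.43, 0.563, -0.154, 0.689]
force: [0.6, -0.1, -0.1]
finger_gap: 13.2
```

Run:
```python
from hold import *
s=arm.sense(); print(s['joint_pos'].round(3),s['position'],s['finger_gap'],s['force'])
grab('u')
im,d=load('u','scene'); cv2.imwrite('pics/u_c.png',cv2.resize(im[60:240,300:520],None,fx=3.3,fy=3.3)[...,::-1])
```

```text
[-0.656  0.367  0.005  2.041 -0.083  0.303 -1.451] [512.39269956 332.39298168 208.41382915] 13.2415162113963 [ 0.57110333 -0.10270848 -0.10997468]
```

View pics/u_c.png

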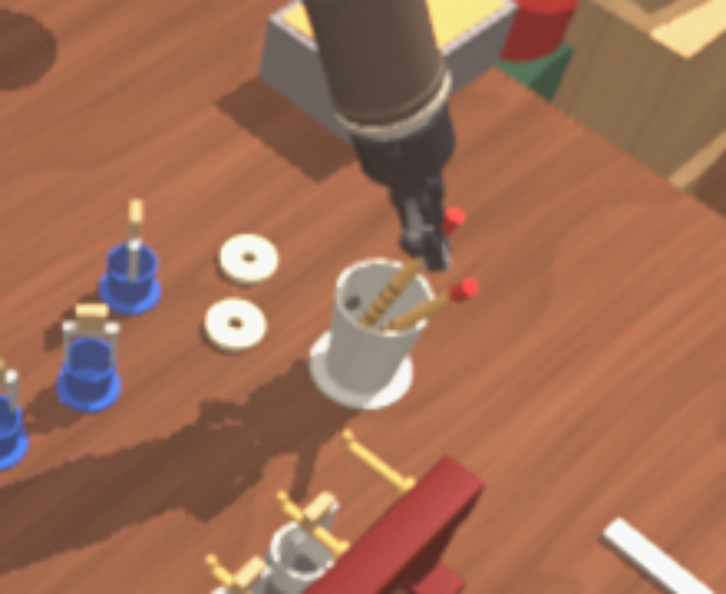

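Both rods are inside the holder, with caps at crop (455,220) and (463,290). Releasing and retreating.

apply_moves:
  rows:
    - {"slide":[0.5,-0.2,0],"turn":[0,0,0],"hand":0}
    - {"slide":[0.5,-0.2,0],"turn":[0,0,0],"hand":0.35}
    - {"slide":[0.5,-0.2,0],"turn":[0,0,0],"hand":0.35}
    - {"slide":[0.5,-0.2,0],"turn":[0,0,0],"hand":0.35}
    - {"slide":[0.5,-0.2,0],"turn":[0,0,0],"hand":0.35}
    - {"slide":[-4,0,0],"turn":[0,0,0],"hand":0.35}
    - {"slide":[-8,0,0],"turn":[0,0,0],"hand":0.35}
    - {"slide":[-13,3,0],"turn":[0,0,0],"hand":0.35}
    - {"slide":[-15,6,5],"turn":[0,0,0],"hand":0.35}
    - {"slide":[-15,6,10],"turn":[0,0,0],"hand":0.35}
    - {"slide":[-15,6,15],"turn":[0,0,0],"hand":0.35}
    - {"slide":[-15,6,15],"turn":[0,0,0],"hand":0.35}

```text
time_s: 34.0
position: [606.1, 207.1, 371.2]
tool_rot: [0.433, 0.56, -0.156, 0.689]
force: [-0.4, 0.5, 0.1]
finger_gap: 29.9
```

```bash
python3 tabs.py v
python3 - <<'E'
from hold import *
s=arm.sense(); print(s['joint_pos'].round(3),s['position'],s['finger_gap'],s['force'])
im,d=load('v','scene'); cv2.imwrite('pics/v_c.png',cv2.resize(im[60:310,190:520],None,fx=2.4,fy=2.4)[...,::-1])
im,d=load('v','top'); cv2.imwrite('pics/v_t.png',cv2.resize(im[80:280,150:490],None,fx=2.3,fy=2.3)[...,::-1])
off={'scene':np.array([1.8,-1.9,0]),'top':np.array([-1.7,1.0,3.5])}
for n in('top','scene'):
    im,d=load('v',n); w=world(n,d)-off[n]; hsv=cv2.cvtColor(im,cv2.COLOR_RGB2HSV)
    m=(w[...,2]>112)&(w[...,2]<215)&(abs(w[...,0]-540)<80)&(abs(w[...,1]-325)<80)&(hsv[...,1]>110)&(hsv[...,2]>70)
    k,lab,st,ce=cv2.connectedComponentsWithStats(m.astype(np.uint8))
    for i in range(1,k):
        q=w[lab==i]
        if len(q)<20: continue
        U=np.linalg.svd(q-q.mean(0))[2][0]; U*=np.sign(U[2]); hi=q[q[:,2].argmax()]; print(n,ce[i].round(),len(q),U.round(2),'lean',np.degrees(np.arccos(U[2])).round(1),'high',hi.round(1),'foot',(hi-190*U).round(0))
E
```

```text
[603.4 211.7 371. ] 29.6 34.1
top [303. 129.] 126 mid [6.498e+02 2.000e-01 1.301e+02] z 171.0 yaw -86.9
top [335. 129.] 151 mid [654.7 -86.4 128.8] z 170.0 yaw -88.3
top [240. 133.] 66 mid [638.6 158.1 139. ] z 144.0 yaw -86.9
top [271. 131.] 139 mid [644.2  80.9 131. ] z 170.0 yaw -83.7
scene [413. 216.] 666 mid [652.2 106.7 141. ] z 169.0 yaw -3.2
scene [374. 240.] 206 mid [650.9 -15.8 134.7] z 171.0 yaw 74.7
scene [351. 261.] 217 mid [658.3 -90.5 131.4] z 171.0 yaw 74.3
[-0.415  0.24   0.076  1.759 -0.247  0.748 -1.072] [603.37905539 211.69709212 371.04982869] 29.63512350301126 [0.30973911 0.73421041 0.13297703]
scene [431. 145.] 49 [0.34 0.24 0.91] lean 24.3 high [546.6 346.2 146.5] foot [483. 301. -27.]
scene [433. 152.] 85 [0.46 0.06 0.88] lean 27.8 high [586.1 310.8 179.5] foot [498. 299.  11.]
```

View pics/v_c.png

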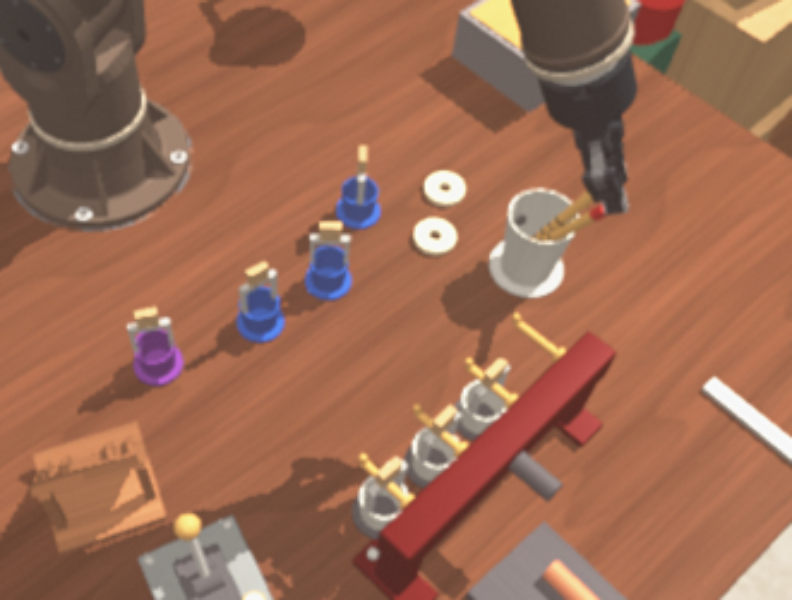

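View pics/v_t.png

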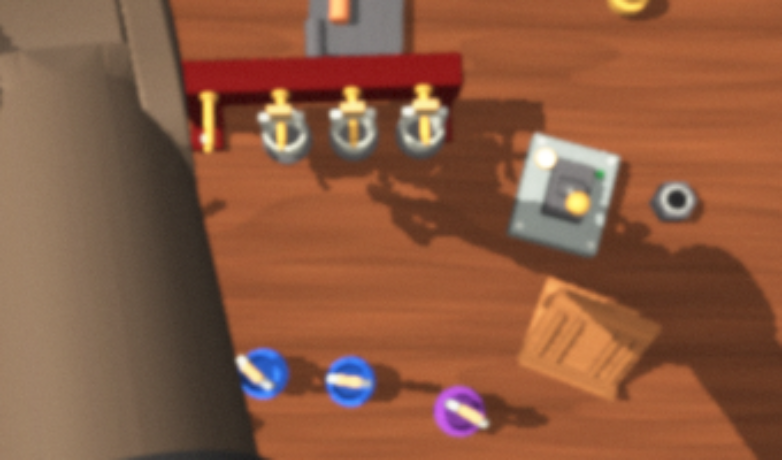

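```bash
cat >> h.py <<'E'
def tog(s,z):  # panel-frame x of tool centre
    a=np.radians(-14.5); return np.array([595+s*np.cos(a),-264+s*np.sin(a),z])
E
python3 - <<'E'
from h import *
Rt=pitch(-14.5,90); print(tog(-85,300),delta(tog(-85,300),Rt),Rt.round(2))
E
```

```text
[ 512.70745057 -242.71769966  300.        ] (array([ -8.9 , -35.69,  29.06]), array([ 53.5, -12.1, -22.9])) [[ 0.    0.97 -0.25]
 [-0.   -0.25 -0.97]
 [-1.    0.   -0.  ]]
```

apply_moves:
  rows:
    - {"slide":[-8.9,-35.7,29.1],"turn":[53.5,-12.1,-22.9],"hand":0}
    - {"slide":[-8.9,-35.7,29.1],"turn":[53.5,-12.1,-22.9],"hand":0}
    - {"slide":[-8.9,-35.7,29.1],"turn":[53.5,-12.1,-22.9],"hand":0}
    - {"slide":[-8.9,-35.7,29.1],"turn":[53.5,-12.1,-22.9],"hand":0}
    - {"slide":[-8.9,-35.7,29.1],"turn":[53.5,-12.1,-22.9],"hand":0}
    - {"slide":[-8.9,-35.7,29.1],"turn":[53.5,-12.1,-22.9],"hand":0}
    - {"slide":[-8.9,-35.7,29.1],"turn":[53.5,-12.1,-22.9],"hand":0}
    - {"slide":[-8.9,-35.7,29.1],"turn":[53.5,-12.1,-22.9],"hand":0}
    - {"slide":[-8.9,-35.7,29.1],"turn":[53.5,-12.1,-22.9],"hand":0}
    - {"slide":[-8.9,-35.7,29.1],"turn":[53.5,-12.1,-22.9],"hand":0}
    - {"slide":[-8.9,-35.7,29.1],"turn":[53.5,-12.1,-22.9],"hand":0}

```text
time_s: 35.48
position: [513.7, -241.0, 300.1]
tool_rot: [0.559, 0.434, -0.558, 0.434]
force: [-0.1, 0.2, -0.2]
finger_gap: 0.0
```

```bash
python3 tabs.py w
python3 - <<'E'
from hold import *
s=arm.sense(); print(s['joint_pos'].round(3),s['position'],s['finger_gap'],s['force'])
print(delta(tog(-85,173),pitch(-14.5,90)))
im,d=load('w','scene'); cv2.imwrite('pics/w_c.png',cv2.resize(im[100:280,300:520],None,fx=3.3,fy=3.3)[...,::-1])
im,d=load('w','top'); cv2.imwrite('pics/w_t.png',cv2.resize(im[80:280,150:490],None,fx=2.3,fy=2.3)[...,::-1])
off={'scene':np.array([1.8,-1.9,0]),'top':np.array([-1.7,1.0,3.5])}
for n in('top','scene'):
    im,d=load('w',n); w=world(n,d)-off[n]; hsv=cv2.cvtColor(im,cv2.COLOR_RGB2HSV)
    m=(w[...,2]>112)&(w[...,2]<215)&(abs(w[...,0]-540)<80)&(abs(w[...,1]-325)<80)&(hsv[...,1]>110)&(hsv[...,2]>70)
    k,lab,st,ce=cv2.connectedComponentsWithStats(m.astype(np.uint8))
    for i in range(1,k):
        q=w[lab==i]
        if len(q)<20: continue
        U=np.linalg.svd(q-q.mean(0))[2][0]; U*=np.sign(U[2]); hi=q[q[:,2].argmax()]; print(n,ce[i].round(),len(q),U.round(2),'lean',np.degrees(np.arccos(U[2])).round(1),'high',hi.round(1),'foot',(hi-190*U).round(0))
E
```

```text
[ 513.4 -241.6  300.1] -0.2 35.575
top [303. 130.] 138 mid [6.495e+02 2.000e-01 1.302e+02] z 170.0 yaw -87.6
top [334. 129.] 151 mid [654.2 -82.5 130.2] z 170.0 yaw -86.0
top [240. 133.] 64 mid [639.7 158.1 140.7] z 143.0 yaw -86.7
top [271. 131.] 133 mid [644.1  81.9 131.7] z 171.0 yaw -82.0
scene [418. 216.] 492 mid [652.1  93.1 138.7] z 144.0 yaw 11.2
scene [396. 220.] 202 mid [646.2  65.  132.2] z 172.0 yaw 75.7
scene [374. 240.] 205 mid [650.5 -16.2 130.6] z 171.0 yaw 73.5
scene [351. 261.] 214 mid [656.9 -90.8 132.5] z 171.0 yaw 75.3
[ 0.002  0.359  0.466  1.75  -0.181  1.074 -1.293] [ 513.44687642 -241.62838714  300.12259514] -0.23552990320667289 [-0.18253156  1.06829315 -0.14687053]
(array([12.71, -0.05,  0.12]), array([ 0.1,  0. , -0. ]))
top [174. 157.] 148 [0.48 0.11 0.87] lean 29.3 high [580.1 321.  177.3] foot [489. 301.  12.]
top [158. 164.] 155 [0.36 0.25 0.9 ] lean 25.8 high [560.4 355.1 183.9] foot [492. 308.  13.]
scene [437. 140.] 123 [0.33 0.26 0.91] lean 24.9 high [558.6 354.7 183.8] foot [496. 305.  11.]
scene [434. 151.] 103 [0.47 0.13 0.87] lean 29.1 high [578.9 319.9 178.4] foot [490. 296.  12.]
```

View pics/w_c.png

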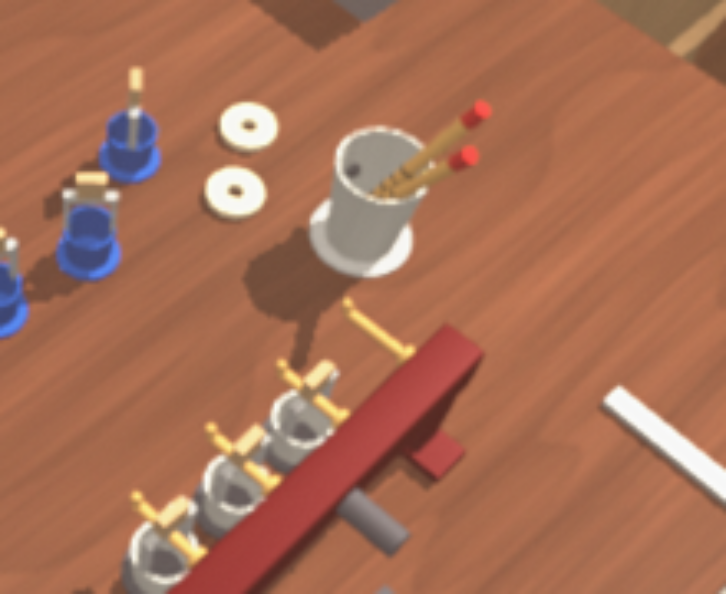

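View pics/w_t.png

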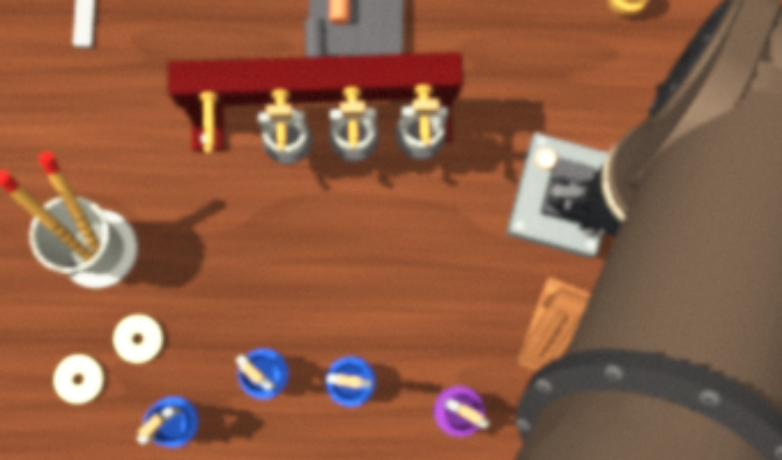

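All three cups hang. Both rods stand red cap up, leaning 25° and 29° (0.45 and 0.51 rad), feet about 12 mm up. Now the toggle: descend behind the knob first.

apply_moves:
  rows:
    - {"slide":[5,0,0.1],"turn":[0,0,0],"hand":0}
    - {"slide":[9,0,0.1],"turn":[0,0,0],"hand":0}
    - {"slide":[12.5,0,0.1],"turn":[0,0,0],"hand":0}
    - {"slide":[12.5,0,0.1],"turn":[0,0,0],"hand":0}
    - {"slide":[12.5,0,0.1],"turn":[0,0,0],"hand":0}

```text
time_s: 36.2
position: [514.0, -242.7, 176.4]
tool_rot: [0.559, 0.433, -0.558, 0.434]
force: [1.1, 0.1, 0.2]
finger_gap: 0.1
```

Run:
```python
from hold import *
s=arm.sense(); print(s['joint_pos'].round(3),s['position'],s['finger_gap'],s['force'])
for k in(-60,0,14): print(delta(tog(k,174),pitch(-14.5,90)))
grab('x',('scene',))
im,d=load('x','scene'); cv2.imwrite('pics/x_c.png',cv2.resize(im[200:360,190:390],None,fx=3.5,fy=3.5)[...,::-1])
```

```text
[ 0.054  0.501  0.41   1.884 -0.268  0.809 -1.215] [ 513.97764211 -242.73886468  176.41841834] 0.10610319297733599 [1.08183908 0.07991659 0.18175632]
(array([0.25, 2.38, 0.04]), array([ 0.1,  0. , -0.1]))
(array([0.26, 8.38, 0.05]), array([ 0.1,  0. , -0.1]))
(array([0.26, 9.78, 0.05]), array([ 0.1,  0. , -0.1]))
```

View pics/x_c.png

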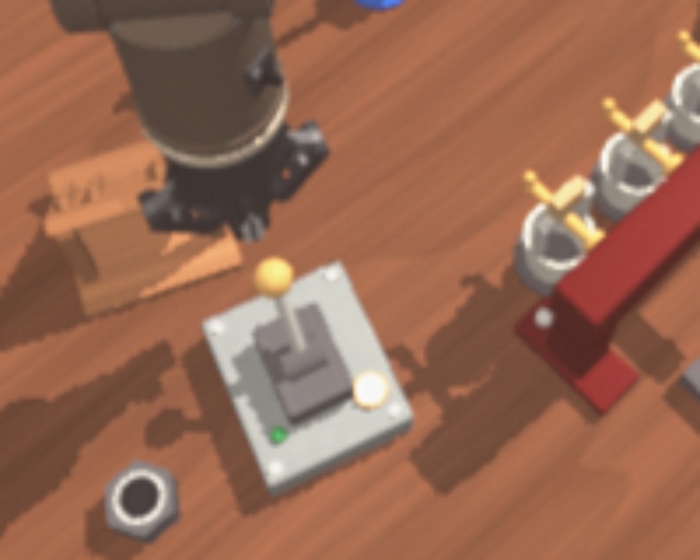

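The closed fingers are behind the knob at crop (273,277), in line with the throw. Pushing.

apply_moves:
  rows:
    - {"slide":[0.2,1.5,0],"turn":[0,0,0],"hand":0}
    - {"slide":[0.2,3,0],"turn":[0,0,0],"hand":0}
    - {"slide":[0.2,4.2,0],"turn":[0,0,0],"hand":0}
    - {"slide":[0.2,5.4,0],"turn":[0,0,0],"hand":0}
    - {"slide":[0.2,6.6,0],"turn":[0,0,0],"hand":0}
    - {"slide":[0.2,7.6,0],"turn":[0,0,0],"hand":0}
    - {"slide":[0.2,8.6,0],"turn":[0,0,0],"hand":0}
    - {"slide":[0.2,9.2,0],"turn":[0,0,0],"hand":0}
    - {"slide":[0.2,9.4,0],"turn":[0,0,0],"hand":0}
    - {"slide":[0.2,9.4,0],"turn":[0,0,0],"hand":0}

```text
time_s: 37.5
position: [605.3, -266.3, 175.1]
tool_rot: [0.559, 0.433, -0.558, 0.434]
force: [0.3, 0.7, -0.5]
finger_gap: -0.0
```

Run:
```python
from hold import *
s=arm.sense(); print(s['position'],s['force'],s['time_s'])
grab('y',('scene',))
im,d=load('y','scene'); cv2.imwrite('pics/y_c.png',cv2.resize(im[200:360,190:390],None,fx=3.5,fy=3.5)[...,::-1])
w=world('scene',d)-[1.8,-1.9,0]; hsv=cv2.cvtColor(im,cv2.COLOR_RGB2HSV)
m=(w[...,2]>95)&(w[...,2]<150)&(abs(w[...,0]-610)<60)&(abs(w[...,1]+264)<60)&(hsv[...,1]>120)&(hsv[...,2]>120)
a=np.radians(-14.5)
q=w[m]; print(len(q),q.mean(0).round(1),'panel x',((q-[595,-264,0])@[np.cos(a),np.sin(a),0]).min().round(1),((q-[595,-264,0])@[np.cos(a),np.sin(a),0]).max().round(1))
```

```text
[ 605.31834086 -266.27994384  175.07439554] [ 0.25380735  0.66753495 -0.47644304] 37.5
67 [ 632.4 -273.5  129.8] panel x 26.6 48.7
```

View pics/y_c.png

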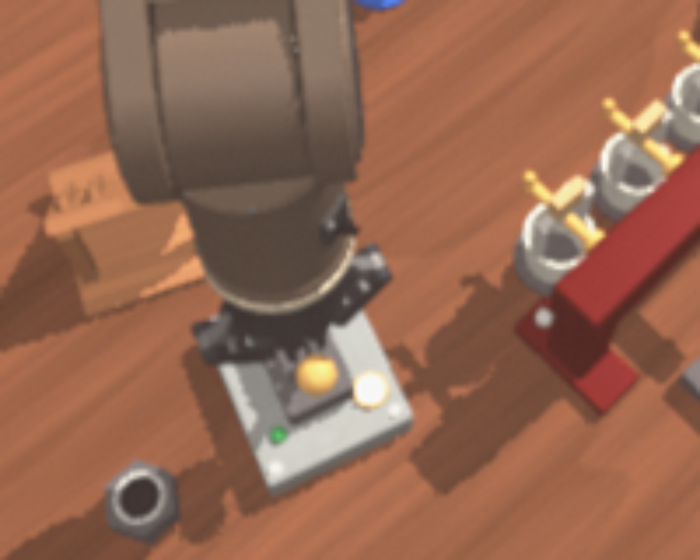

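The knob's centre reads +37.6 mm in the panel frame (full throw 38.4). A small extra nudge to feel the stop, then back off and up.

apply_moves:
  rows:
    - {"slide":[0,0.15,0],"turn":[0,0,0],"hand":0}
    - {"slide":[0,0.3,0],"turn":[0,0,0],"hand":0}
    - {"slide":[0,0.3,0],"turn":[0,0,0],"hand":0}

```text
time_s: 37.92
position: [607.4, -266.9, 175.0]
tool_rot: [0.559, 0.433, -0.558, 0.434]
force: [-5.2, 1.8, 1.8]
finger_gap: -0.1
```

apply_moves:
  rows:
    - {"slide":[0,-1.5,0],"turn":[0,0,0],"hand":0}
    - {"slide":[0,-3,0],"turn":[0,0,0],"hand":0}
    - {"slide":[-4,-4,0],"turn":[0,0,0],"hand":0}
    - {"slide":[-9,-6,0],"turn":[0,0,0],"hand":0}
    - {"slide":[-14,-10,0],"turn":[0,0,0],"hand":0}
    - {"slide":[-16,-15,0],"turn":[0,0,0],"hand":0}
    - {"slide":[-16,-19,0],"turn":[0,0,0],"hand":0}
    - {"slide":[-16,-19,0],"turn":[0,0,0],"hand":0}

```text
time_s: 38.92
position: [421.2, -219.5, 335.6]
tool_rot: [0.56, 0.432, -0.558, 0.434]
force: [0.1, 0.3, 0.0]
finger_gap: 0.0
```

```bash
python3 tabs.py z
python3 - <<'E'
from hold import *
s=arm.sense(); print(s['joint_pos'].round(2),s['position'],s['force'],s['time_s'])
off={'scene':np.array([1.8,-1.9,0]),'top':np.array([-1.7,1.0,3.5])}
a=np.radians(-14.5)
for n in('scene','top'):
    im,d=load('z',n)
    w=world(n,d)-off[n]; hsv=cv2.cvtColor(im,cv2.COLOR_RGB2HSV)
    m=(w[...,2]>95)&(w[...,2]<150)&(abs(w[...,0]-610)<60)&(abs(w[...,1]+264)<60)&(hsv[...,1]>120)&(hsv[...,2]>120)
    q=w[m]; 
    if len(q): t=(q-[595,-264,0])@[np.cos(a),np.sin(a),0]; print(n,len(q),q.mean(0).round(1),'panel x',t.min().round(1),t.max().round(1))
    m=(w[...,2]>112)&(w[...,2]<215)&(abs(w[...,0]-540)<80)&(abs(w[...,1]-325)<80)&(hsv[...,1]>110)&(hsv[...,2]>70)
    k,lab,st,ce=cv2.connectedComponentsWithStats(m.astype(np.uint8))
    for i in range(1,k):
        q=w[lab==i]
        if len(q)<20: continue
        U=np.linalg.svd(q-q.mean(0))[2][0]; U*=np.sign(U[2]); hi=q[q[:,2].argmax()]; print(n,'rod lean',np.degrees(np.arccos(U[2])).round(1),'foot',(hi-190*U).round(0))
im,d=load('z','scene'); cv2.imwrite('pics/z_c.png',cv2.resize(im[100:360,190:480],None,fx=2.3,fy=2.3)[...,::-1])
E
```

```text
[ 423.8 -219.6  335.3] 0.2 39.025
top [303. 130.] 135 mid [6.493e+02 2.000e-01 1.292e+02] z 171.0 yaw -88.1
top [334. 129.] 149 mid [654.3 -82.4 130.2] z 170.0 yaw -86.3
top [240. 133.] 54 mid [639.5 158.3 138.5] z 143.0 yaw -86.0
top [271. 131.] 131 mid [643.7  80.9 129.3] z 171.0 yaw -83.9
scene [419. 215.] 478 mid [652.1 104.9 138.9] z 144.0 yaw 11.5
scene [396. 220.] 204 mid [646.5  72.1 131.3] z 171.0 yaw 81.5
scene [374. 240.] 206 mid [650.8 -15.4 135.9] z 171.0 yaw 73.8
scene [351. 261.] 216 mid [658. -90. 132.] z 171.0 yaw 74.1
[-0.06  0.16  0.49  1.91 -0.09  1.09 -1.35] [ 423.79038874 -219.628203    335.32761006] [0.25662826 0.62690733 0.16928271] 39.025
scene 57 [ 634.5 -275.2  128.6] panel x 27.6 49.5
scene rod lean 24.7 foot [496. 305.  12.]
scene rod lean 28.9 foot [493. 293.  13.]
top 76 [ 631.  -272.   128.1] panel x 26.0 50.2
top rod lean 29.1 foot [489. 297.  15.]
top rod lean 26.2 foot [490. 310.  12.]
```

View pics/z_c.png

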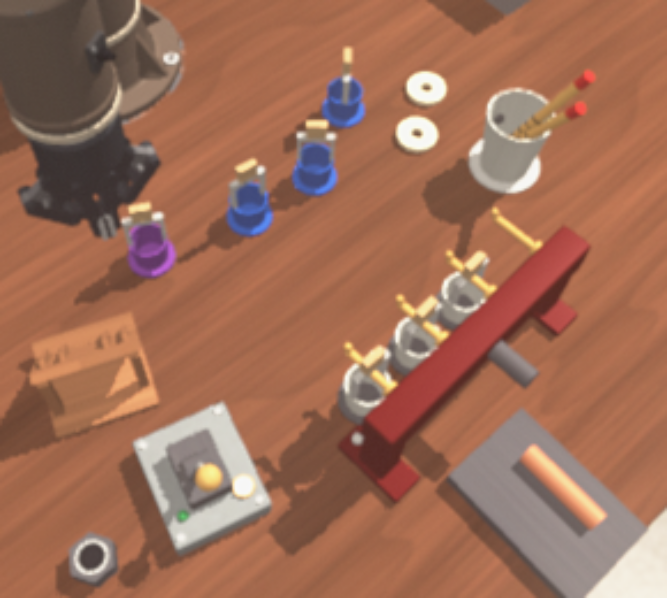

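View pics/z_top.png

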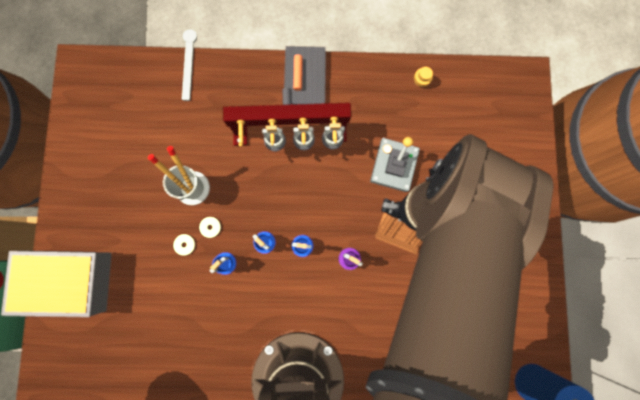

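```bash
python3 -c "
from h import *
print(arm.close_job())"
```

```text
the job is handed in; nothing more can be done
None
```

The bench is ready and the job is handed in. All three tin cups hang on spouts, both rods stand in the holder, and the toggle is fully on. It took about 39 s of the 184 s allowed; `close_job` gave no verdict.

- **Cups:** There were three tin cups. They hang inside the lips of the three spouts nearest the panel; the spout nearest the holder is free. Tab tops read about 171 mm, as they should when hanging.
- **Rods:** Both stand red cap up, leaning about 0.44 and 0.51 rad (limit 0.6). Their feet read about 12–15 mm above the bench.
- **Toggle:** I threw it last. The knob centre ended 38 mm past the panel middle, against a full throw of 38.4 mm. I felt the stop at about 5 N.
- **Left alone:** The discs, the nut and the blue and purple look-alikes look undisturbed in the last pictures. I saw no cup get knocked aside. The gripper ended clear of everything.

**Checks that disagreed:**
- The two cameras differed by 3–5 mm. I corrected for this using the gripper's known position.
- The raw estimates put the rod feet 24–34 mm from the holder's axis (limit 40). The larger values likely include some bias, because the cameras see only the near side of each rod.
- During the first rod placement, joint 6 read 0.117 against its 0.12 limit and joint 7 came within 0.01 rad of its limit. I changed the tool angle, and the second placement kept clear of the limits.

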